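# Turn a washed baking tin over onto the draining tray

### The job

The washed baking tin standing mouth up on the worktop has to drain mouth down on the draining tray, like the tin that already lies there. Do not pick it up or pinch it: push it gently with the fingertips against the open front edge of the tray, tip it up there by its near rim until it flips over that edge onto the tray, then push it back over the tray until it lies square against the tray's back lip, beside the other tin. Leave the other tin and everything else where it is.

Things in the scene. Friction and masses are not known exactly. Their poses are not given: they have to be found in the camera images.
- tin: Tin to turn over: shallow rectangular dark steel baking tin, loose, 0.16 kg, 126 mm (its x) by 124 mm (its y) over the rim, 26.5 mm high; bottom 95 x 93 mm. Origin: centre of the bottom's underside; z points out of the mouth (up at the start). It starts on the worktop before the tray's front edge, opposite the free part, its x within 0.3 rad of the tray's x.
- tin_rim (a point): Centre of the tin's mouth, level with the middle of its rim, 24.5 mm from the bottom. The rim is a flat flange 10 mm wide and 2 mm thick, ending in a rolled edge 4 mm thick; its underside is 22.5 mm above the worktop at the start. With the leaning walls it overhangs the bottom by about 15 mm all round, so fingertips fit under it.
- drain_tray: Fixed steel draining tray, 156 mm deep (x), 356 mm long (y), slotted flat top 26 mm above the worktop. Origin: centre of its underside, on the worktop. x points from the open front edge to the back. The other tin lies on the part y = -175 to -40 mm; the rest, to y = +178 mm, is free.
- tray_edge (a point): Point on the tray's front edge, at its top, in the middle of the free part (tray x = -78, y = +70 mm). Below it the front is a plain upright skirt down to the worktop, which stops the rim of a tin pushed against it. Tipped about 0.35 rad past upright, a tin rests leaning over this edge by itself; pushed on above the edge it falls over onto the tray and lies there with its near rim still overhanging this edge.
- tray_lip (a point): Point on the inner face of the back lip, at the tray's top, in the middle of the free part (tray x = +68, y = +70 mm). The lip stands 14 mm above the top. A tin mouth down, square against it, has its origin at tray x = +5 mm, 52.5 mm above the worktop.
- done_tin: The other tin, loose, same size and make, already mouth down on the tray. Origin: centre of its mouth, on the tray's top; z up, its x along the tray's x.
- cup: White mug with a leaf pattern, loose, 92 mm wide, 95 mm high, to the left of the tray. Origin: centre of its underside.
- scraper: Dough scraper with a black round grip, loose, lying flat, 92 x 112 x 19 mm. Origin: centre of its underside.
- shaker: Glass sugar shaker, loose, 44 mm wide, 90 mm high. Origin: centre of its underside.
- tape_roll: Roll of brown tape, loose, lying flat, 92 mm wide, 48 mm high. Origin: centre of its underside.

How it is judged (in metres and radians):
On the way, in this order (a step that is already met when the one before it is completed fails the run):
1. the tin, still mouth up on the worktop, has been pushed up to the front edge of the tray (x of tin in the frame of drain_tray between -0.152 and -0.12 m and angle between tin's own z axis and vertical below 0.35 rad and height (world z) of tin below 0.02 m).
2. the tin is tipped up on its rim at the front edge of the tray (angle between tin's own z axis and vertical between 1.1 and 2 rad and x of tin in the frame of drain_tray between -0.15 and 0 m).
At the end, for the whole second after the job is handed in: the tin lies still and flat, mouth down, on the free part of the tray's top, square to it (within 0.12 rad) and with its rim within about 10 mm of the back lip; the other tin lies where it was (15 mm) (angle between tin's own z axis and vertical above 3.04 rad and height (world z) of tin between 0.0485 and 0.0565 m and x of tin in the frame of drain_tray between -0.005 and 0.013 m and y of tin in the frame of drain_tray between 0 and 0.121 m and angle between the x axis of tin and the x axis of drain_tray, either way round below 0.12 rad and linear speed of tin below 0.02 m/s and distance of done_tin from where it was at the start of the episode below 0.015 m); the robot touches nothing.
It fails at once if the tin is lifted or carried clear instead of being tipped over its edge ((angle between tin's own z axis and vertical below 0.3 rad and height (world z) of tin above 0.05 m) or (angle between tin's own z axis and vertical below 0.8 rad and height (world z) of tin above 0.08 m) or (angle between tin's own z axis and vertical above 2.6 rad and height (world z) of tin above 0.1 m) or height (world z) of tin above 0.12 m).
It fails at once if the tin is pressed or squeezed hard by the fingers (contact force between the fingers and tin above 40 N).
It fails at once if the other tin is pushed about (distance of done_tin from where it was at the start of the episode above 0.02 m).
It fails at once if the mug, the scraper, the sugar shaker or the tape is knocked away (distance of any of cup, scraper, shaker, tape_roll from where it was at the start of the episode above 0.03 m).
It also fails if it takes over 58 s, if anything falls off the work surface, if the arm or the gripper's body presses on something with over 40 N, if the wrist force passes 120 N, or if a joint passes its speed limit or range.

### The arm

A 6-joint arm with a two-finger parallel gripper is mounted at the origin on a cart in front of the work surface, level with it; the furniture and walls round the work are solid. World frame = base frame: x ahead of the robot, y to its left, z up, the work surface at z = 0. Lengths are in mm, angles in rad, forces in N, time in s.
With the tool pointing down it reaches from about 350 to 775 mm from the base axis. Payload 5.5 kg.
Tool frame: the origin (TCP) lies at the centre of the arm's flange, where the gripper is bolted on; the fingertips stand 173 mm ahead of it and the grasp point (between the pads) lies 155 mm ahead of it; z points along the fingers, y is the direction in which the jaws open and shut (so a half turn about z gives the same grasp; the last joint's range is limited). The gripper opens to 85 mm and grips with 20 to 120 N. Pads are 22 mm wide; open, the fingers measure 114 mm over their backs; the gripper's body (76 mm by 85 mm) begins 54 mm behind the grasp point. The pads swing forward as they close: fully open they stand 13 mm farther back than shut.
Start: joints at [-1.306, 0.313, 0.046, 1.304, 0, 1.431], TCP at [226.451, -528.557, 404.723] pointing down, gripper open.
Joint ranges: [-2.76, 2.76], [-0.86, 1.69], [-1.03, 1.26], [-2.2, 2.34], [-1.47, 1.5], [-3.14, 3.14]. Speed limits (rad/s): [2.57, 2.57, 3.14, 3.14, 3.14, 3.14].

### API

Orientations are given as a unit quaternion [x, y, z, w].
In Python, from workcell import sensors, cams, order gives the robot as it stands.
- The arm moves only by the tool move_arm, never from a script. Its argument "rows" is a list of rows, each an object with "grip": the opening, from 0 (shut) to 1 (fully open); "delta_pos": the shift along the tool's x, y, z in cm, a list of three; "rotation": the turn, a rotation vector about the tool's x, y, z in degrees, a list of three. A call has 1 to 10 rows; each row shifts and turns the commanded pose from where the row before left it, along the tool's axes as they then stand; what a row does not reach is not made up. A row lasts 1/12 s, in which the tool goes at most 41.7 mm and 7.16 degrees, less where a joint would pass 70% of its speed; a pose out of reach is approached as far as the arm can. A call is refused whole if a number of a shift passes 4.17 or a number of a turn 7.16, either way. A call with a gripper value outside its range is refused whole. The fingers move at their own pace and stop on an object; "squeeze" is the grip in N (left out, the last holds). Time passes only in rows, so rows that do not move let the fingers close. It gives the time, the measured TCP pose, the force and the opening at its end, in the units of the state.
- sensors.sense(): the state, without advancing time (a new reading comes with each control period).
- cams.get_image(name): name is "scene" or "top"; returns a dict with "color" (480x640x3 uint8, red, green, blue), "mtx" (3x3 intrinsics, pixels), "k1" (the pictures are not rectified: a ray, as slopes to the right and down, at radius r is drawn at 1 + k1 r^2 times it, then the intrinsics apply), "xyz" and "rotation" of the camera in the world. Camera axes: x right, y down, z forward; pixel columns grow to the right and rows downward; lengths in mm; the calibration is good to about 2 mm. A picture is of the moment at which its call begins. There is no depth.
- order.sign_off(): hands the job in, once; it reports no verdict.
Trained networks look in a picture, given as the dict that the camera call returned (one of the last four; its "shot" number tells which), for a name from the list of things; names that differ only in an ending like _2 or _b are one class to them, and where a whole thing is asked for, a point or a joint stands for the part that bears it (a point fixed in the world has none). Each returns a list of dicts, best first, with "confidence" (0 to 1); they miss things now and then, are a little off and sometimes report something else, mostly with a low value. They report only what shows in the picture. A call takes as long as a camera call.
- cams.search_frame(picture, target): "uv" ([column, row] in pixels, amid what is visible of it).
- cams.mark_of(picture, target): "uv" ([column, row] in pixels: a listed point, or the origin of a listed thing).
The state is a dict: "time": time; "joint_pos": joint angles; "qd": joint speeds; "tau": joint torques, N m; "position": TCP position; "ee_rot": TCP orientation; "force": force on the tool from outside, world axes, zero at the start; "ft_torque": the same for the moment, N m; "width": finger opening in mm.
Only numpy, scipy, OpenCV 4.12 (cv2) and the standard library are available. Lean on these libraries where they do the work, as an engineer would, in place of code of your own. Each camera call takes 0.05 s, during which the arm holds its last target. There are 200 camera calls.

## Working session

There is one attempt and no reset: what is moved stays moved. The work goes in short steps, Python scripts to look and compute and a tool call to move; the robot and the scene stay as the last step left them, time stands still between calls to the robot, and variables do not carry over. Pictures are saved under pics/ and viewed, about 8 in all and at most 12, crops included, and the job is handed in when it is done.

Besides the shell and the picture viewer there is one more tool, called after ">>>" as a command line: name --argument value ..., lists and objects as JSON in quotes. move_arm: Moves the arm, as the interface text tells. Its arguments: {"type":"object","properties":{"rows":{"type":"array","items":{"type":"object","properties":{"grip":{"type":"number"},"delta_pos":{"type":"array","items":{"type":"number"}},"rotation":{"type":"array","items":{"type":"number"}}}}},"squeeze":{"type":"number"}},"required":["rows"]}

```bash
mkdir -p pics; ls
cat > h.py <<'E'
import numpy as np, cv2
from scipy.spatial.transform import Rotation as R
from workcell import sensors, cams, order
def rotm(p):
    r=np.array(p["rotation"],float)
    return R.from_quat(r).as_matrix() if r.size==4 else r.reshape(3,3)
def ray(p,uv):
    K=np.array(p["mtx"]); d=np.array([p["k1"],0,0,0],float)
    # drawn = s*(1+k1 r^2)
    q=cv2.undistortPoints(np.array([[uv]],float),K,d)[0,0]
    return rotm(p)@np.array([q[0],q[1],1.0])
def onz(p,uv,z):
    r=ray(p,uv); c=np.array(p["xyz"],float)
    return c+r*(z-c[2])/r[2]
def proj(p,X):
    q=rotm(p).T@(np.array(X,float)-np.array(p["xyz"]))
    q=q[:2]/q[2]; q=q*(1+p["k1"]*(q@q))
    K=np.array(p["mtx"]); return K[:2,:2]@q+K[:2,2]
def tri(p1,u1,p2,u2):
    A=np.zeros((3,3));b=np.zeros(3)
    for p,u in((p1,u1),(p2,u2)):
        r=ray(p,u);r/=np.linalg.norm(r);M=np.eye(3)-np.outer(r,r);A+=M;b+=M@np.array(p["xyz"])
    return np.linalg.solve(A,b)
def save(p,n): cv2.imwrite("pics/"+n,p["color"][:,:,::-1])
E
python3 - <<'E'
from h import *
np.set_printoptions(precision=1,suppress=True)
s=sensors.sense();print(s)
P={n:cams.get_image(n) for n in("scene","top")}
for n,p in P.items():
    save(p,n+"0.png");print(n,p["xyz"],p["rotation"],p["mtx"],p["k1"])
Z=dict(tin=0,tin_rim=24.5,drain_tray=0,tray_edge=26,tray_lip=26,done_tin=26,cup=0,scraper=0,shaker=0,tape_roll=0)
for t,z in Z.items():
    for n,p in P.items():
        m=cams.mark_of(p,t)[:2]
        for k in m: print(t,n,np.round(k["uv"],1),round(k["confidence"],2),onz(p,k["uv"],z))
E
```

```text
pics
{'time': 0.0, 'joint_pos': array([-1.3,  0.3,  0. ,  1.3,  0. ,  1.4]), 'qd': array([ 0., -0., -0., -0.,  0.,  0.]), 'tau': array([  0. , -48.1,  29.9,   0. ,  -0. ,  -0. ]), 'position': array([ 226.4, -528.3,  403.8]), 'ee_rot': array([ 1. ,  0.2, -0. , -0. ]), 'force': array([ 0.3,  0.2, -0.2]), 'ft_torque': array([ 0., -0., -0.]), 'width': 85.61124625084645}
scene [ -375.2 -1002.1   786.9] [ 0.8 -0.3  0.2 -0.5] [[606.7   0.  329. ]
 [  0.  606.7 239.2]
 [  0.    0.    1. ]] -0.00839284518178508
top [-134.9  349.5 1653.3] [-0.5  0.8 -0.2  0.1] [[619.    0.  319.4]
 [  0.  619.  227.8]
 [  0.    0.    1. ]] -0.21052120154479967
tin scene [309.9 269.1] 0.82 [467.3  -0.7   0. ]
tin top [330.7 257.6] 0.91 [471.7  18.1   0. ]
tin top [246.  297.5] 0.21 [473.3 287.3   0. ]
tin_rim scene [307.3 257. ] 0.62 [473.8  17.7  24.5]
tin_rim top [333.  251.3] 0.84 [477.    8.1  24.5]
drain_tray scene [275.6 226.2] 0.76 [542.6 242.8   0. ]
drain_tray top [253.6 270.8] 0.86 [537.2 234.    0. ]
tray_edge scene [275.9 237.2] 0.81 [474.2 149.6  26. ]
tray_edge top [286.4 275.1] 0.94 [472.2 158.8  26. ]
tray_edge top [238.6 238. ] 0.71 [639.6 232.1  26. ]
tray_lip scene [244.  220.4] 0.95 [464.6 285.1  26. ]
tray_lip top [243.4 297. ] 0.73 [468.4 294.2  26. ]
done_tin top [238.6 237.4] 0.96 [641.3 231.3  26. ]
done_tin top [212.  339.8] 0.4 [395.3 422.3  26. ]
cup top [210.6 339.4] 0.68 [406.6 426.5   0. ]
scraper scene [404.1 343.9] 0.98 [ 427.  -357.2    0. ]
shaker scene [457.9 338.5] 0.88 [ 529.6 -417.8    0. ]
tape_roll scene [418.  306.7] 0.69 [ 553.5 -284.5    0. ]
tape_roll top [408.8 190.2] 0.66 [ 558.8 -297.3    0. ]
```

Run:
```python
from h import *
a=cv2.imread("pics/scene0.png");b=cv2.imread("pics/top0.png")
a=cv2.resize(a[150:390,180:500],(800,600),interpolation=cv2.INTER_CUBIC)
b=cv2.resize(b[165:375,170:450],(800,600),interpolation=cv2.INTER_CUBIC)
cv2.imwrite("pics/s0c.png",a);cv2.imwrite("pics/t0c.png",b)
```

```text
(no output)
```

View pics/s0c.png

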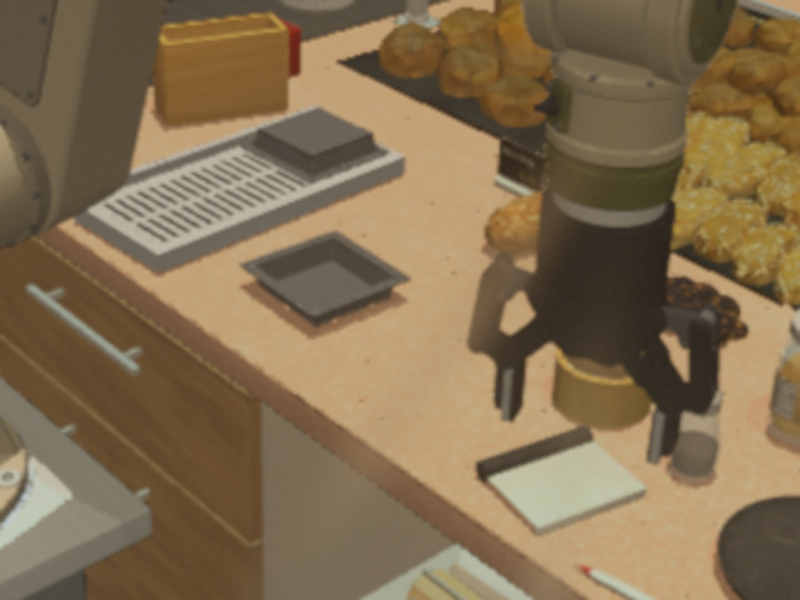

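View pics/t0c.png

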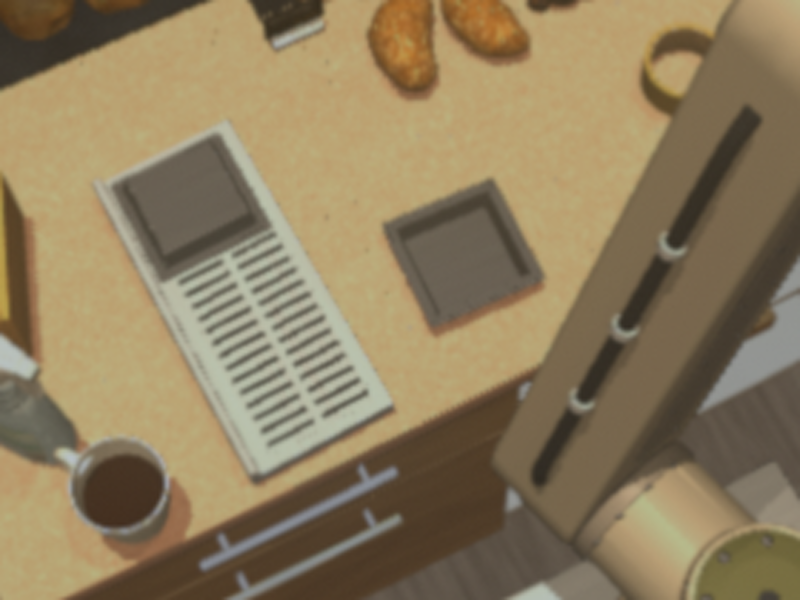

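The scene shot shows the tin at about crop (325,275), in front of the tray. The top shot shows the tin rim corners at crop (385,226), (492,181), (543,278), (437,333). The tray front edge runs from (228,122) to (392,408), with the mug at the lower left. Next I convert these to world positions.

Run:
```python
from h import *
np.set_printoptions(precision=1,suppress=True)
p=cams.get_image("top")
f=lambda u:(u[0]/800*280+170-.3,u[1]/600*210+165-.3)
tray=[onz(p,f(u),26) for u in[(392,408),(228,122)]]
tb=[onz(p,f(u),40) for u in[(255,475),(95,182)]]
tin=[onz(p,f(u),24.5) for u in[(385,226),(492,181),(543,278),(437,333)]]
print(np.array(tray+tb));print(np.array(tin),np.mean(tin,0))
d=tray[0]-tray[1];print("tray y dir",np.degrees(np.arctan2(d[1],d[0])),np.hypot(*d[:2]))
d=tb[0]-tb[1];print("back y dir",np.degrees(np.arctan2(d[1],d[0])),np.hypot(*d[:2]))
for i in range(4):
    e=tin[(i+1)%4]-tin[i];print("tin edge",np.degrees(np.arctan2(e[1],e[0])),np.hypot(*e[:2]))
m=cams.mark_of(p,"cup");print([(k["uv"],onz(p,k["uv"],0)) for k in m[:1]])
```

```text
[[360.3 150.6  26. ]
 [716.  162.5  26. ]
 [355.8 297.4  40. ]
 [709.3 313.7  40. ]]
[[535.7  70.2  24.5]
 [530.2 -49.2  24.5]
 [412.6 -43.9  24.5]
 [409.4  76.4  24.5]] [472.   13.4  24.5]
tray y dir -178.08870950776256 355.8789858648216
back y dir -177.35602829948422 353.8815617671582
tin edge -92.60587382317004 119.46652974654916
tin edge 177.43699707571915 117.78060930010592
tin edge 91.49933914615154 120.36932775222581
tin edge -2.835166730597294 126.39861135358889
[([213.1, 337.7], array([407.9, 418.3,   0. ]))]
```

```bash
cat >> h.py <<'E'
ANG=np.radians(92.2); D=np.array([np.cos(ANG),np.sin(ANG),0]); C0=np.array([536,232,0.]); YT=np.array([-D[1],D[0],0])
def pose(T,phi,L,sgn):
    ph=np.radians(phi); z=np.sin(ph)*D+np.array([0,0,-np.cos(ph)]); y=sgn*YT; x=np.cross(y,z)
    return np.array(T,float)-L*z, R.from_matrix(np.c_[x,y,z])
def plan(T,phi,L,sgn,n,cur=None):
    s=sensors.sense(); p0,R0=cur or (s["position"],R.from_quat(s["ee_rot"]))
    p1,R1=pose(T,phi,L,sgn)
    rv=(R0.inv()*R1).as_rotvec(); print("pos",np.round(p1),"rotdeg",np.round(np.degrees(rv),1))
    for i in range(n):
        Ra=R0*R.from_rotvec(rv*i/n)
        dp=Ra.inv().apply((p1-p0)/n)/10
        print('{"delta_pos":%s,"rotation":%s,"grip":1},'%(np.round(dp,2).tolist(),np.round(np.degrees(rv/n),2).tolist()))
def tip(L):
    s=sensors.sense(); Rm=R.from_quat(s["ee_rot"]); z=Rm.as_matrix()[:,2]; t=s["position"]+L*z
    q=t-C0; print("tip",np.round(t,1),"trayxy",np.round([q@D,q@YT],1),"phi",round(np.degrees(np.arctan2(z@D,-z[2])),1),"F",np.round(s["force"],1),"t",round(s["time"],2))
E
python3 - <<'E'
from h import *
s=sensors.sense();print(R.from_quat(s["ee_rot"]).as_matrix().round(3), s["joint_pos"].round(3), s["time"])
for sg in(1,-1): plan((473,-90,160),45,173,sg,14)
E
```

```text
[[ 0.919  0.394  0.   ]
 [ 0.394 -0.919 -0.   ]
 [-0.     0.    -1.   ]] [-1.306  0.313  0.046  1.304  0.     1.431] 1.2
pos [ 478. -212.  282.] rotdeg [ 43.3 -29.7 104.4]
{"delta_pos":[2.54, -1.37, 0.87],"rotation":[3.09, -2.12, 7.46],"grip":1},
{"delta_pos":[2.38, -1.64, 0.86],"rotation":[3.09, -2.12, 7.46],"grip":1},
{"delta_pos":[2.18, -1.89, 0.88],"rotation":[3.09, -2.12, 7.46],"grip":1},
{"delta_pos":[1.95, -2.11, 0.91],"rotation":[3.09, -2.12, 7.46],"grip":1},
{"delta_pos":[1.7, -2.3, 0.96],"rotation":[3.09, -2.12, 7.46],"grip":1},
{"delta_pos":[1.42, -2.45, 1.03],"rotation":[3.09, -2.12, 7.46],"grip":1},
{"delta_pos":[1.14, -2.56, 1.12],"rotation":[3.09, -2.12, 7.46],"grip":1},
{"delta_pos":[0.84, -2.63, 1.22],"rotation":[3.09, -2.12, 7.46],"grip":1},
{"delta_pos":[0.54, -2.65, 1.34],"rotation":[3.09, -2.12, 7.46],"grip":1},
{"delta_pos":[0.25, -2.62, 1.46],"rotation":[3.09, -2.12, 7.46],"grip":1},
{"delta_pos":[-0.03, -2.55, 1.6],"rotation":[3.09, -2.12, 7.46],"grip":1},
{"delta_pos":[-0.29, -2.44, 1.74],"rotation":[3.09, -2.12, 7.46],"grip":1},
{"delta_pos":[-0.53, -2.29, 1
[... 508 characters left out ...]
ation":[1.93, 2.81, -4.66],"grip":1},
{"delta_pos":[2.53, -0.1, 1.64],"rotation":[1.93, 2.81, -4.66],"grip":1},
{"delta_pos":[2.45, 0.16, 1.76],"rotation":[1.93, 2.81, -4.66],"grip":1},
{"delta_pos":[2.33, 0.41, 1.86],"rotation":[1.93, 2.81, -4.66],"grip":1},
{"delta_pos":[2.2, 0.66, 1.96],"rotation":[1.93, 2.81, -4.66],"grip":1},
{"delta_pos":[2.03, 0.9, 2.03],"rotation":[1.93, 2.81, -4.66],"grip":1},
{"delta_pos":[1.85, 1.13, 2.1],"rotation":[1.93, 2.81, -4.66],"grip":1},
{"delta_pos":[1.64, 1.34, 2.14],"rotation":[1.93, 2.81, -4.66],"grip":1},
{"delta_pos":[1.42, 1.54, 2.17],"rotation":[1.93, 2.81, -4.66],"grip":1},
{"delta_pos":[1.18, 1.72, 2.17],"rotation":[1.93, 2.81, -4.66],"grip":1},
```

>>> move_arm --rows '[{"delta_pos": [2.54, -1.37, 0.87], "rotation": [1.93, 2.81, -4.66], "grip": 1}, {"delta_pos": [2.59, -1.13, 1.04], "rotation": [1.93, 2.81, -4.66], "grip": 1}, {"delta_pos": [2.62, -0.88, 1.2], "rotation": [1.93, 2.81, -4.66], "grip": 1}, {"delta_pos": [2.62, -0.62, 1.36], "rotation": [1.93, 2.81, -4.66], "grip": 1}, {"delta_pos": [2.59, -0.36, 1.5], "rotation": [1.93, 2.81, -4.66], "grip": 1}, {"delta_pos": [2.53, -0.1, 1.64], "rotation": [1.93, 2.81, -4.66], "grip": 1}, {"delta_pos": [2.45, 0.16, 1.76], "rotation": [1.93, 2.81, -4.66], "grip": 1}, {"delta_pos": [2.33, 0.41, 1.86], "rotation": [1.93, 2.81, -4.66], "grip": 1}, {"delta_pos": [2.2, 0.66, 1.96], "rotation": [1.93, 2.81, -4.66], "grip": 1}, {"delta_pos": [2.03, 0.9, 2.03], "rotation": [1.93, 2.81, -4.66], "grip": 1}]'

```text
time: 2.03
position: [406.6, -301.6, 317.2]
ee_rot: [0.778, 0.559, 0.199, -0.206]
force: [0.1, 0.3, 1.7]
width: 85.8
```

>>> move_arm --rows '[{"delta_pos": [1.85, 1.13, 2.1], "rotation": [1.93, 2.81, -4.66], "grip": 1}, {"delta_pos": [1.64, 1.34, 2.14], "rotation": [1.93, 2.81, -4.66], "grip": 1}, {"delta_pos": [1.42, 1.54, 2.17], "rotation": [1.93, 2.81, -4.66], "grip": 1}, {"delta_pos": [1.18, 1.72, 2.17], "rotation": [1.93, 2.81, -4.66], "grip": 1}, {"delta_pos": [0, 0, 0], "grip": 1}, {"delta_pos": [0, 0, 0], "grip": 1}]'

```text
invalid input at $.rows[4]: expected keys grip, delta_pos, rotation
```

Run:
```python
from h import *
tip(173);print(sensors.sense()["joint_pos"].round(2))
plan((473,-85,35),45,173,-1,10)
p=cams.get_image("scene");save(p,"s1.png")
cv2.imwrite("pics/s1c.png",cv2.resize(p["color"][140:350,200:480,::-1],(800,600),interpolation=cv2.INTER_CUBIC))
```

```text
tip [ 420.3 -207.8  172.5] trayxy [-435.   132.5] phi 32.8 F [0.1 0.3 1.7] t 2.03
[-0.9   0.42 -0.1   1.47  0.41  0.91]
pos [ 478. -207.  157.] rotdeg [  7.7  11.1 -18.4]
{"delta_pos":[0.09, 0.56, 1.91],"rotation":[0.77, 1.11, -1.84],"grip":1},
{"delta_pos":[0.04, 0.59, 1.9],"rotation":[0.77, 1.11, -1.84],"grip":1},
{"delta_pos":[-0.02, 0.61, 1.89],"rotation":[0.77, 1.11, -1.84],"grip":1},
{"delta_pos":[-0.08, 0.64, 1.88],"rotation":[0.77, 1.11, -1.84],"grip":1},
{"delta_pos":[-0.13, 0.66, 1.87],"rotation":[0.77, 1.11, -1.84],"grip":1},
{"delta_pos":[-0.19, 0.68, 1.86],"rotation":[0.77, 1.11, -1.84],"grip":1},
{"delta_pos":[-0.25, 0.7, 1.85],"rotation":[0.77, 1.11, -1.84],"grip":1},
{"delta_pos":[-0.31, 0.71, 1.83],"rotation":[0.77, 1.11, -1.84],"grip":1},
{"delta_pos":[-0.37, 0.73, 1.81],"rotation":[0.77, 1.11, -1.84],"grip":1},
{"delta_pos":[-0.42, 0.74, 1.8],"rotation":[0.77, 1.11, -1.84],"grip":1},
```

View pics/s1c.png

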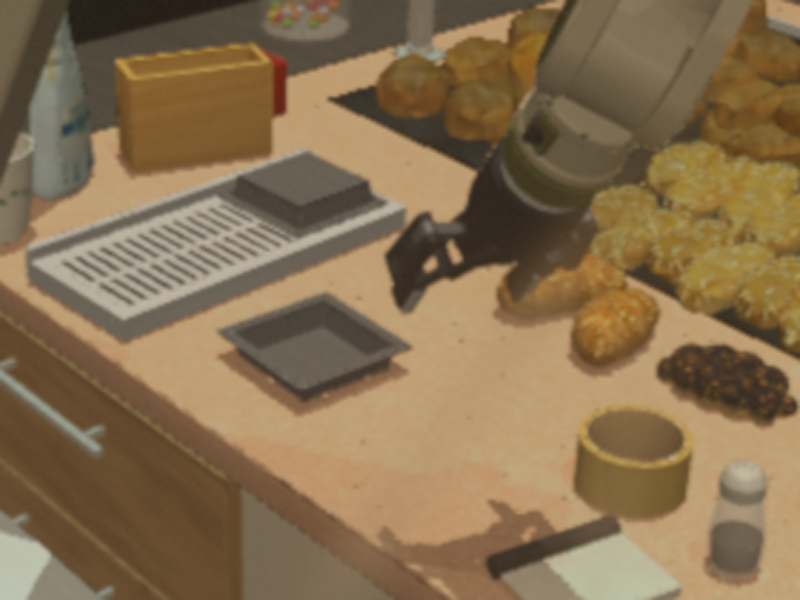

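The gripper hangs tilted at about (430,260) and the tin is undisturbed at (315,345). Descending behind the tin.

>>> move_arm --rows '[{"delta_pos": [0.09, 0.56, 1.91], "rotation": [0.77, 1.11, -1.84], "grip": 1}, {"delta_pos": [0.04, 0.59, 1.9], "rotation": [0.77, 1.11, -1.84], "grip": 1}, {"delta_pos": [-0.02, 0.61, 1.89], "rotation": [0.77, 1.11, -1.84], "grip": 1}, {"delta_pos": [-0.08, 0.64, 1.88], "rotation": [0.77, 1.11, -1.84], "grip": 1}, {"delta_pos": [-0.13, 0.66, 1.87], "rotation": [0.77, 1.11, -1.84], "grip": 1}, {"delta_pos": [-0.19, 0.68, 1.86], "rotation": [0.77, 1.11, -1.84], "grip": 1}, {"delta_pos": [-0.25, 0.7, 1.85], "rotation": [0.77, 1.11, -1.84], "grip": 1}, {"delta_pos": [-0.31, 0.71, 1.83], "rotation": [0.77, 1.11, -1.84], "grip": 1}, {"delta_pos": [-0.37, 0.73, 1.81], "rotation": [0.77, 1.11, -1.84], "grip": 1}, {"delta_pos": [-0.42, 0.74, 1.8], "rotation": [0.77, 1.11, -1.84], "grip": 1}]'

```text
time: 2.92
position: [477.2, -208.0, 155.0]
ee_rot: [0.641, 0.665, 0.265, -0.276]
force: [-0.4, 0.5, 0.2]
width: 85.4
```

Run:
```python
from h import *
tip(173);tip(160);print(sensors.sense()["joint_pos"].round(2))
plan((473,-85,10),45,173,-1,8)
p=cams.get_image("scene");save(p,"s2.png")
for L in(160,173): 
  s=sensors.sense();Rm=R.from_quat(s["ee_rot"]).as_matrix()
  for o in(-50,50): print(L,o,proj(p,s["position"]+L*Rm[:,2]+o*Rm[:,1]).round(1))
cv2.imwrite("pics/s2c.png",cv2.resize(p["color"][195:300,255:395,::-1],(800,600),interpolation=cv2.INTER_CUBIC))
```

```text
tip [472.4 -85.7  32.7] trayxy [-315.1   75.7] phi 45.0 F [-0.4  0.5  0.2] t 2.92
tip [472.8 -94.9  41.9] trayxy [-324.2   75.7] phi 45.0 F [-0.4  0.5  0.2] t 2.92
[-0.7   0.68 -0.17  1.3   0.55  0.67]
pos [ 478. -207.  132.] rotdeg [-0.  -0.  -0.1]
{"delta_pos":[-0.19, 0.01, 0.21],"rotation":[-0.0, -0.0, -0.02],"grip":1},
{"delta_pos":[-0.19, 0.01, 0.21],"rotation":[-0.0, -0.0, -0.02],"grip":1},
{"delta_pos":[-0.19, 0.01, 0.21],"rotation":[-0.0, -0.0, -0.02],"grip":1},
{"delta_pos":[-0.19, 0.01, 0.21],"rotation":[-0.0, -0.0, -0.02],"grip":1},
{"delta_pos":[-0.19, 0.01, 0.21],"rotation":[-0.0, -0.0, -0.02],"grip":1},
{"delta_pos":[-0.19, 0.01, 0.21],"rotation":[-0.0, -0.0, -0.02],"grip":1},
{"delta_pos":[-0.19, 0.01, 0.21],"rotation":[-0.0, -0.0, -0.02],"grip":1},
{"delta_pos":[-0.19, 0.01, 0.21],"rotation":[-0.0, -0.0, -0.02],"grip":1},
160 -50 [320.9 277. ]
160 50 [350.9 262.9]
173 -50 [318.2 278.8]
173 50 [348.1 264.7]
```

View pics/s2c.png

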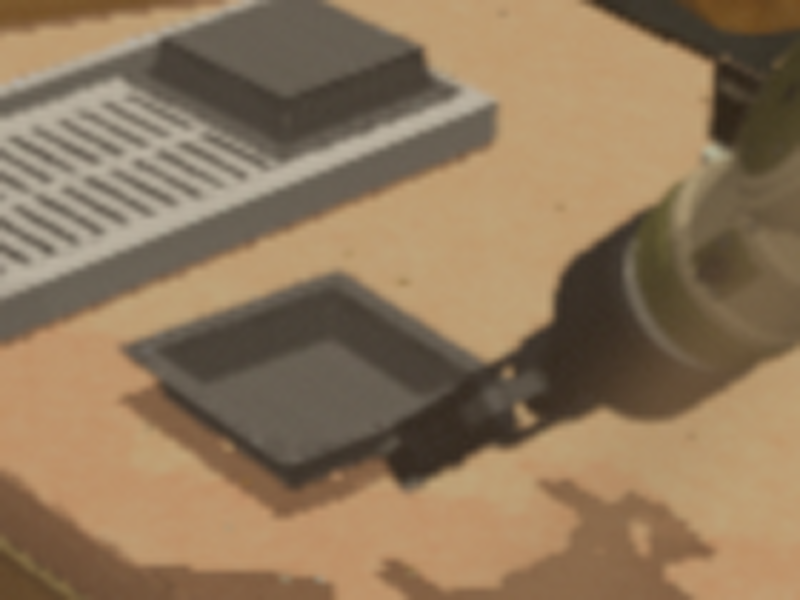

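The near fingertip's end face shows at about crop (398,470), which fits a tip reach of about 160 mm with the gripper open. I lower to just above the worktop.

>>> move_arm --rows '[{"delta_pos": [-0.4, 0, 0.4], "rotation": [0, 0, 0], "grip": 1}, {"delta_pos": [-0.4, 0, 0.4], "rotation": [0, 0, 0], "grip": 1}, {"delta_pos": [-0.4, 0, 0.4], "rotation": [0, 0, 0], "grip": 1}, {"delta_pos": [-0.4, 0, 0.4], "rotation": [0, 0, 0], "grip": 1}, {"delta_pos": [-0.3, 0, 0.3], "rotation": [0, 0, 0], "grip": 1}, {"delta_pos": [0, 0, 0], "rotation": [0, 0, 0], "grip": 1}, {"delta_pos": [0, 0, 0], "rotation": [0, 0, 0], "grip": 1}]'

```text
time: 3.55
position: [476.8, -209.1, 130.4]
ee_rot: [0.643, 0.664, 0.264, -0.275]
force: [-0.3, -0.6, 0.4]
width: 85.7
```

>>> move_arm --rows '[{"delta_pos": [-0.1, 0, 0.1], "rotation": [0, 0, 0], "grip": 1}, {"delta_pos": [-0.1, 0, 0.1], "rotation": [0, 0, 0], "grip": 1}, {"delta_pos": [0, 0, 0], "rotation": [0, 0, 0], "grip": 1}]'

```text
time: 3.8
position: [477.0, -208.9, 127.5]
ee_rot: [0.642, 0.665, 0.264, -0.275]
force: [-1.3, -0.9, 0.8]
width: 85.4
```

Run:
```python
from h import *
tip(160)
```

```text
tip [472.8 -96.1  14. ] trayxy [-325.4   75.7] phi 44.9 F [-1.3 -0.9  0.8] t 3.8
```

>>> move_arm --rows '[{"delta_pos": [-0.1, 0, 0.1], "rotation": [0, 0, 0], "grip": 1}, {"delta_pos": [-0.1, 0, 0.1], "rotation": [0, 0, 0], "grip": 1}, {"delta_pos": [0, 0, 0], "rotation": [0, 0, 0], "grip": 1}]'

```text
time: 4.05
position: [476.9, -208.8, 124.4]
ee_rot: [0.642, 0.665, 0.264, -0.275]
force: [-1.1, 0.3, 1.3]
width: 85.2
```

>>> move_arm --rows '[{"delta_pos": [-0.1, 0, 0.1], "rotation": [0, 0, 0], "grip": 1}, {"delta_pos": [0, 0, 0], "rotation": [0, 0, 0], "grip": 1}]'

```text
time: 4.22
position: [476.9, -208.8, 122.9]
ee_rot: [0.642, 0.665, 0.264, -0.276]
force: [0.8, -0.4, 0.1]
width: 85.5
```

>>> move_arm --rows '[{"delta_pos": [-0.1, 0, 0.1], "rotation": [0, 0, 0], "grip": 1}, {"delta_pos": [0, 0, 0], "rotation": [0, 0, 0], "grip": 1}]'

```text
time: 4.38
position: [476.9, -208.8, 121.5]
ee_rot: [0.642, 0.664, 0.264, -0.275]
force: [-0.1, -0.2, -0.2]
width: 85.3
```

>>> move_arm --rows '[{"delta_pos": [-0.1, 0, 0.1], "rotation": [0, 0, 0], "grip": 1}, {"delta_pos": [0, 0, 0], "rotation": [0, 0, 0], "grip": 1}]'

```text
time: 4.55
position: [476.9, -208.8, 120.1]
ee_rot: [0.642, 0.664, 0.264, -0.275]
force: [0.2, 0.6, 0.2]
width: 85.3
```

>>> move_arm --rows '[{"delta_pos": [-0.1, 0, 0.1], "rotation": [0, 0, 0], "grip": 1}, {"delta_pos": [0, 0, 0], "rotation": [0, 0, 0], "grip": 1}]'

```text
time: 4.72
position: [477.0, -208.9, 119.3]
ee_rot: [0.642, 0.664, 0.265, -0.275]
force: [-0.5, -0.0, 2.2]
width: 85.2
```

Contact with the worktop is at TCP z≈119.5. I raise 1 mm and push forward.

>>> move_arm --rows '[{"delta_pos": [0.08, 0, -0.08], "rotation": [0, 0, 0], "grip": 1}, {"delta_pos": [0.4, 0, 0.4], "rotation": [0, 0, 0], "grip": 1}, {"delta_pos": [0.5, 0, 0.5], "rotation": [0, 0, 0], "grip": 1}, {"delta_pos": [0.5, 0, 0.5], "rotation": [0, 0, 0], "grip": 1}, {"delta_pos": [0.5, 0, 0.5], "rotation": [0, 0, 0], "grip": 1}, {"delta_pos": [0.5, 0, 0.5], "rotation": [0, 0, 0], "grip": 1}, {"delta_pos": [0.3, 0, 0.3], "rotation": [0, 0, 0], "grip": 1}, {"delta_pos": [0.3, 0, 0.3], "rotation": [0, 0, 0], "grip": 1}, {"delta_pos": [0.3, 0, 0.3], "rotation": [0, 0, 0], "grip": 1}, {"delta_pos": [0.3, 0, 0.3], "rotation": [0, 0, 0], "grip": 1}]'

```text
time: 5.55
position: [475.3, -157.7, 120.0]
ee_rot: [0.642, 0.665, 0.264, -0.275]
force: [-0.2, -0.8, -0.2]
width: 85.6
```

>>> move_arm --rows '[{"delta_pos": [0.3, 0, 0.3], "rotation": [0, 0, 0], "grip": 1}, {"delta_pos": [0.3, 0, 0.3], "rotation": [0, 0, 0], "grip": 1}, {"delta_pos": [0.3, 0, 0.3], "rotation": [0, 0, 0], "grip": 1}, {"delta_pos": [0.3, 0, 0.3], "rotation": [0, 0, 0], "grip": 1}, {"delta_pos": [0.3, 0, 0.3], "rotation": [0, 0, 0], "grip": 1}, {"delta_pos": [0.3, 0, 0.3], "rotation": [0, 0, 0], "grip": 1}, {"delta_pos": [0.3, 0, 0.3], "rotation": [0, 0, 0], "grip": 1}, {"delta_pos": [0.3, 0, 0.3], "rotation": [0, 0, 0], "grip": 1}]'

```text
time: 6.22
position: [474.0, -123.7, 119.9]
ee_rot: [0.642, 0.665, 0.264, -0.275]
force: [-1.0, -0.9, 0.2]
width: 85.4
```

```bash
cat >> h.py <<'E'
def look(n,crop=(180,310,235,410)):
    p=cams.get_image("scene");save(p,n+".png");r0,r1,c0,c1=crop
    cv2.imwrite("pics/"+n+"c.png",cv2.resize(p["color"][r0:r1,c0:c1,::-1],(800,600),interpolation=cv2.INTER_CUBIC));return p
def tray(X): q=np.array(X)-C0; return np.round([q@D,q@YT,X[2]],1)
E
python3 - <<'E'
from h import *
tip(158)
p=look("s3");t=cams.get_image("top")
for n,z in(("tin",0),("tin_rim",24.5)):
  for q in(p,t):
    for m in cams.mark_of(q,n)[:2]: print(n,m["confidence"],tray(onz(q,m["uv"],z)))
E
```

```text
tip [469.8 -12.3   7.9] trayxy [-241.5   75.5] phi 44.9 F [-1.  -0.9  0.2] t 6.22
tin 0.68 [-191.3   82.     0. ]
tin 0.92 [-181.6   76.1    0. ]
tin_rim 0.9 [-169.1   57.3   24.5]
tin_rim 0.88 [-184.1   76.6   24.5]
```

View pics/s3c.png

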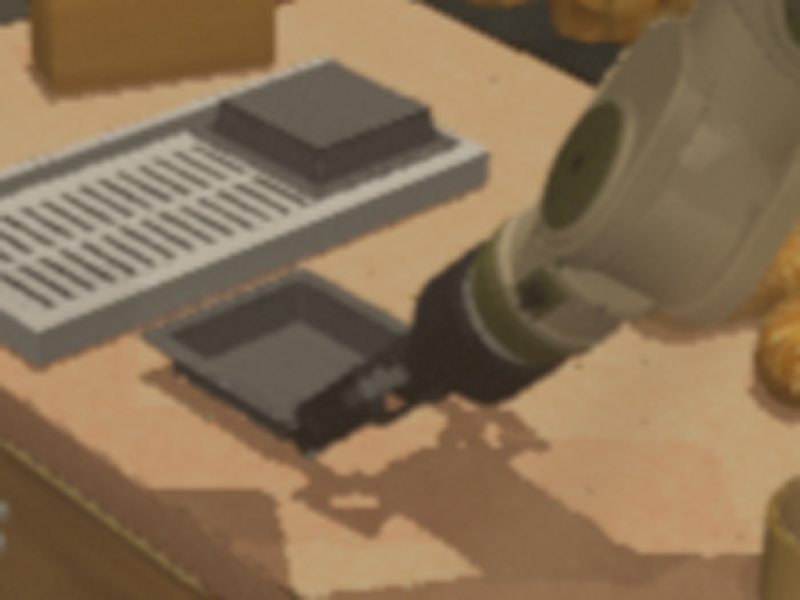

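The fingertips are at the tin's near rim, crop (310,440), and the tin's origin is at tray x≈-180. Pushing on towards the edge.

>>> move_arm --rows '[{"delta_pos": [0.3, 0, 0.3], "rotation": [0, 0, 0], "grip": 1}, {"delta_pos": [0.3, 0, 0.3], "rotation": [0, 0, 0], "grip": 1}, {"delta_pos": [0.3, 0, 0.3], "rotation": [0, 0, 0], "grip": 1}, {"delta_pos": [0.3, 0, 0.3], "rotation": [0, 0, 0], "grip": 1}, {"delta_pos": [0.3, 0, 0.3], "rotation": [0, 0, 0], "grip": 1}, {"delta_pos": [0.3, 0, 0.3], "rotation": [0, 0, 0], "grip": 1}, {"delta_pos": [0.3, 0, 0.3], "rotation": [0, 0, 0], "grip": 1}, {"delta_pos": [0.15, 0, 0.15], "rotation": [0, 0, 0], "grip": 1}, {"delta_pos": [0.15, 0, 0.15], "rotation": [0, 0, 0], "grip": 1}]'

```text
time: 7.27
position: [472.8, -89.7, 119.8]
ee_rot: [0.642, 0.665, 0.264, -0.275]
force: [0.2, -0.5, -0.6]
width: 85.3
```

>>> move_arm --rows '[{"delta_pos": [0.15, 0, 0.15], "rotation": [0, 0, 0], "grip": 1}, {"delta_pos": [0.15, 0, 0.15], "rotation": [0, 0, 0], "grip": 1}]'

```text
time: 7.43
position: [472.8, -85.8, 119.8]
ee_rot: [0.642, 0.665, 0.264, -0.275]
force: [0.5, -3.6, -0.5]
width: 85.4
```

Run:
```python
from h import *
tip(158)
p=look("s4");t=cams.get_image("top")
for n,z in(("tin",0),("tin_rim",24.5)):
  for q in(p,t):
    for m in cams.mark_of(q,n)[:2]: print(n,m["confidence"],tray(onz(q,m["uv"],z)))
```

```text
tip [468.6  25.6   7.8] trayxy [-203.7   75.3] phi 44.9 F [ 0.5 -3.6 -0.5] t 7.43
tin 0.74 [-168.6   90.4    0. ]
tin 0.95 [-147.    72.5    0. ]
tin_rim 0.56 [-143.4   75.6   24.5]
tin_rim 0.9 [-153.3   73.9   24.5]
```

View pics/s4c.png

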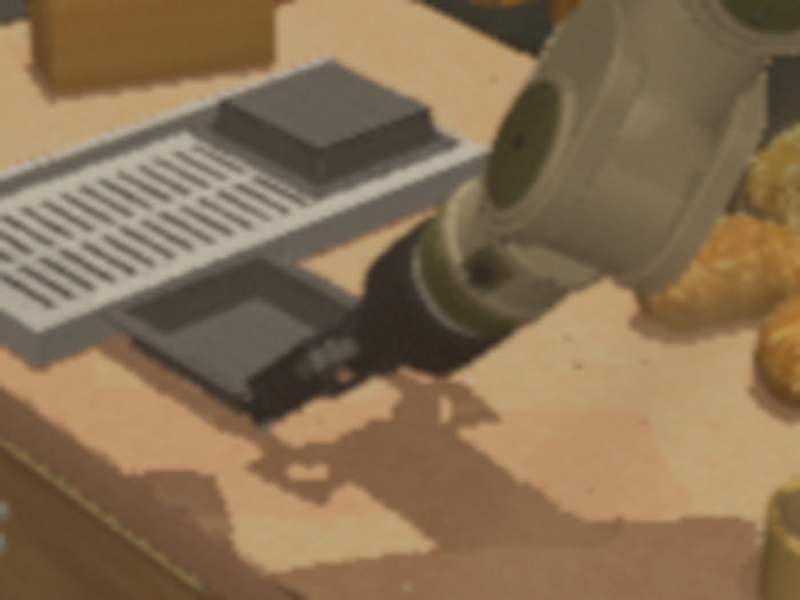

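The far rim is against the tray edge (crop 125,310 to 260,255) and the force is 3.6 N, so step 1 is met. Now I plan the tipping path.

```bash
cat >> h.py <<'E'
LT=158.; H=11.; YC=75.4
def E(th):
    t=np.radians(th); c,s=np.cos(t),np.sin(t)
    if -15.5*s+22.5*c>0:
        bx=-78-(15.5*c+22.5*s); return np.array([bx-110.5*c+22.5*s,110.5*s+22.5*c])
    f=-78-(26*np.tan(t-np.pi/2) if th>90 else 0)
    return np.array([f-126*c,126*s])
def tcp_of(C,phi):   # C: tray x, z of leading finger corner
    ph=np.radians(phi); a=np.array([np.sin(ph),-np.cos(ph)]); b=np.array([np.cos(ph),np.sin(ph)])
    q=np.array(C)-H*b-LT*a; T=C0+q[0]*D+YC*YT; T[2]=q[1]; return T, pose((0,0,0),phi,0,-1)[1]
def corner():
    s=sensors.sense(); M=R.from_quat(s["ee_rot"]).as_matrix(); X=s["position"]+LT*M[:,2]+H*M[:,0]
    z=M[:,2]; phi=np.degrees(np.arctan2(z@D,-z[2])); print("corner tray",tray(X),"phi",round(phi,1),"F",np.round(s["force"],1),"t",round(s["time"],2)); return X,phi
def path(wps,cur=None):
    s=sensors.sense(); p0,R0=s["position"],R.from_quat(s["ee_rot"])
    for C,phi in wps:
        p1,R1=tcp_of(C,phi); dp=R0.inv().apply(p1-p0)/10; rv=np.degrees((R0.inv()*R1).as_rotvec())
        print('{"delta_pos":%s,"rotation":%s,"grip":1},'%(np.round(dp,2).tolist(),np.round(rv,1).tolist())); p0,R0=p1,R1
E
python3 - <<'E'
from h import *
corner()
sv=lambda th,phi,s:E(th)+s*np.array([np.sin(np.radians(phi)),-np.cos(np.radians(phi))])
for th in(0,10,20,30,40,50,60,70,80,90,100,110): print(th,E(th).round(1),end=" ")
print()
path([(sv(t,45,8),45) for t in np.arange(2,42,2.5)])
E
```

```text
corner tray [-196.    75.3   15.6] phi 44.9 F [ 0.2 -0.7 -1.1] t 7.73
0 [-204.    22.5] 10 [-202.1   41.3] 20 [-196.4   58.9] 30 [-187.1   74.7] 40 [-174.5   88.3] 50 [-159.    99.1] 60 [-141.   109.1] 70 [-121.1  118.4] 80 [-99.9 124.1] 90 [-78. 126.] 100 [-60.7 124.1] 110 [-44.4 118.4] 
{"delta_pos":[0.17, 0.01, -0.51],"rotation":[0.1, 0.1, -0.3],"grip":1},
{"delta_pos":[0.36, -0.0, -0.31],"rotation":[0.0, 0.0, 0.0],"grip":1},
{"delta_pos":[0.37, 0.0, -0.29],"rotation":[0.0, 0.0, 0.0],"grip":1},
{"delta_pos":[0.38, -0.0, -0.27],"rotation":[0.0, 0.0, 0.0],"grip":1},
{"delta_pos":[0.39, 0.0, -0.25],"rotation":[0.0, 0.0, 0.0],"grip":1},
{"delta_pos":[0.41, -0.0, -0.23],"rotation":[0.0, 0.0, 0.0],"grip":1},
{"delta_pos":[0.41, 0.0, -0.2],"rotation":[0.0, 0.0, 0.0],"grip":1},
{"delta_pos":[0.42, -0.0, -0.18],"rotation":[0.0, 0.0, 0.0],"grip":1},
{"delta_pos":[0.43, 0.0, -0.16],"rotation":[0.0, 0.0, 0.0],"grip":1},
{"delta_pos":[0.44, -0.0, -0.13],"rotation":[0.0, 0.0, 0.0],"grip":1},
{"delta_pos":[0.45, -0.0, -0.11],"rotation":[0.0, 0.0, 0.0],"grip":1},
{"delta_pos":[0.45, 0.0, -0.08],"rotation":[0.0, 0.0, 0.0],"grip":1},
{"delta_pos":[0.46, -0.0, -0.06],"rotation":[0.0, 0.0, 0.0],"grip":1},
{"delta_pos":[0.46, 0.0, -0.03],"rotation":[0.0, 0.0, 0.0],"grip":1},
{"delta_pos":[0.46, -0.0, -0.01],"rotation":[0.0, 0.0, 0.0],"grip":1},
{"delta_pos":[0.47, 0.0, 0.02],"rotation":[0.0, 0.0, 0.0],"grip":1},
```

>>> move_arm --rows '[{"delta_pos": [0.25, 0, -0.15], "rotation": [0, 0, 0], "grip": 1}, {"delta_pos": [0.36, 0, -0.31], "rotation": [0, 0, 0], "grip": 1}, {"delta_pos": [0.37, 0, -0.29], "rotation": [0, 0, 0], "grip": 1}, {"delta_pos": [0.38, 0, -0.27], "rotation": [0, 0, 0], "grip": 1}, {"delta_pos": [0.39, 0, -0.25], "rotation": [0, 0, 0], "grip": 1}]'

```text
time: 8.15
position: [472.7, -82.6, 141.9]
ee_rot: [0.642, 0.665, 0.264, -0.275]
force: [-0.2, -3.1, -0.4]
width: 85.3
```

Run:
```python
from h import *
corner(); look("s5")
```

```text
corner tray [-192.7   75.1   37.6] phi 44.9 F [-0.2 -3.1 -0.4] t 8.15
```

View pics/s5c.png

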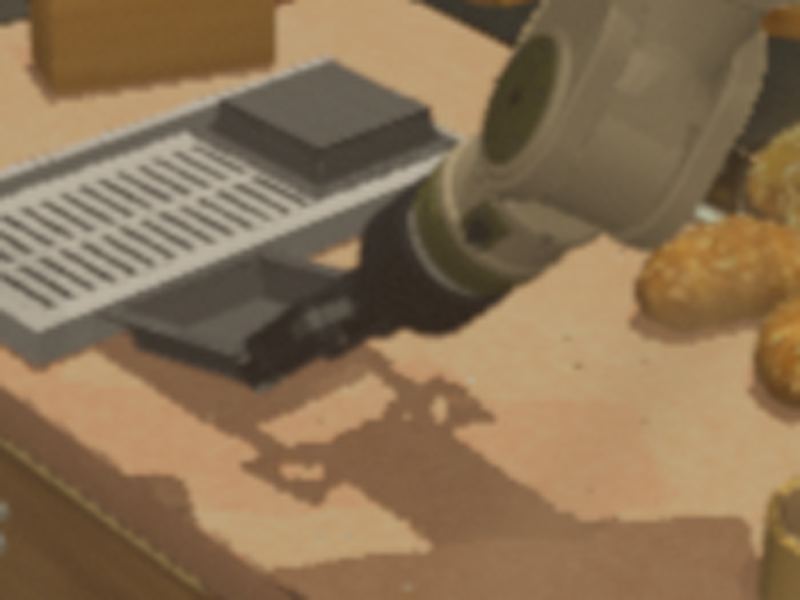

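The near rim is rising: the tin's underside is clear of its shadow at crop (240,375), and the force is only 3 N. Continuing.

>>> move_arm --rows '[{"delta_pos": [0.41, 0, -0.23], "rotation": [0, 0, 0], "grip": 1}, {"delta_pos": [0.41, 0, -0.2], "rotation": [0, 0, 0], "grip": 1}, {"delta_pos": [0.42, 0, -0.18], "rotation": [0, 0, 0], "grip": 1}, {"delta_pos": [0.43, 0, -0.16], "rotation": [0, 0, 0], "grip": 1}, {"delta_pos": [0.44, 0, -0.13], "rotation": [0, 0, 0], "grip": 1}]'

```text
time: 8.62
position: [472.6, -74.2, 163.0]
ee_rot: [0.642, 0.665, 0.264, -0.275]
force: [-0.2, -7.5, 1.4]
width: 85.6
```

>>> move_arm --rows '[{"delta_pos": [0.45, 0, -0.11], "rotation": [0, 0, 0], "grip": 1}, {"delta_pos": [0.45, 0, -0.08], "rotation": [0, 0, 0], "grip": 1}, {"delta_pos": [0.46, 0, -0.06], "rotation": [0, 0, 0], "grip": 1}, {"delta_pos": [0.46, 0, -0.03], "rotation": [0, 0, 0], "grip": 1}, {"delta_pos": [0.46, 0, 0], "rotation": [0, 0, 0], "grip": 1}]'

```text
time: 9.03
position: [472.5, -60.5, 181.6]
ee_rot: [0.643, 0.665, 0.264, -0.274]
force: [-0.3, -8.6, 6.4]
width: 85.4
```

Run:
```python
from h import *
corner(); look("s6")
```

```text
corner tray [-170.7   74.2   77.2] phi 44.8 F [-0.3 -8.6  6.4] t 9.03
```

View pics/s6c.png

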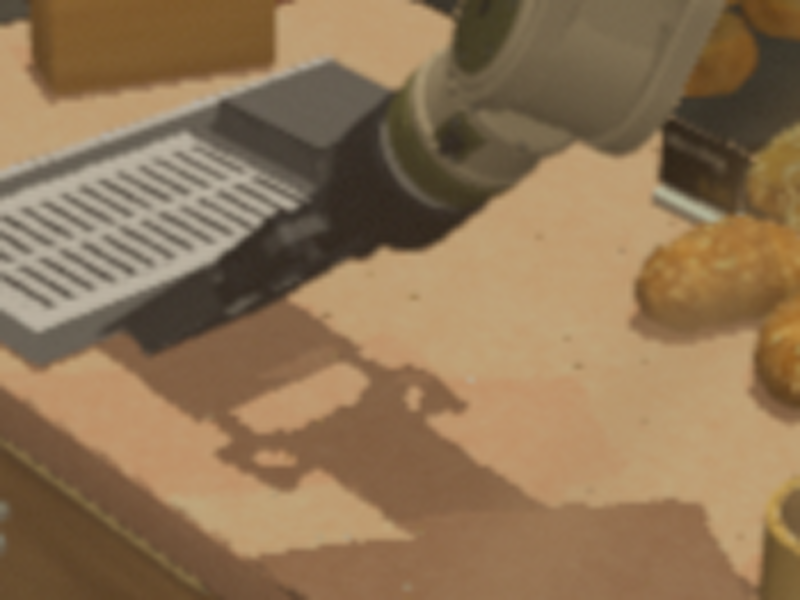

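The tin is at about 35–40°. The reaction on the tool is back and up, so the corners now bear on the wall. I back off along the tool axis and turn the tool with the tin from here.

Run:
```python
from h import *
corner()
def w(th,s=6):
    t=np.radians(th); phi=min(45,95-th); e=E(th); e[0]-=np.clip((th-50)/40,0,1)*3
    a=np.radians(phi) if th<50 else np.radians(90-th)
    return e+s*np.array([np.sin(a),-np.cos(a)]),phi
ths=np.arange(38,93,2.5)
for t in ths[::4]: print(t,w(t)[0].round(1),w(t)[1])
path([w(t) for t in ths])
```

```text
corner tray [-170.2   74.2   77.8] phi 44.8 F [-0.9 -7.2  5.8] t 9.08
38.0 [-173.    81.5] 45
48.0 [-158.1   92.9] 45
58.0 [-142.2  101.8] 37.0
68.0 [-124.3  111.3] 27.0
78.0 [-105.   117.4] 17.0
88.0 [-85.  119.9] 7.0
{"delta_pos":[-0.0, -0.08, -0.46],"rotation":[0.1, 0.2, -0.2],"grip":1},
{"delta_pos":[0.47, 0.0, 0.03],"rotation":[0.0, 0.0, 0.0],"grip":1},
{"delta_pos":[0.47, -0.0, 0.05],"rotation":[0.0, 0.0, 0.0],"grip":1},
{"delta_pos":[0.47, 0.0, 0.08],"rotation":[0.0, 0.0, 0.0],"grip":1},
{"delta_pos":[0.47, -0.0, 0.1],"rotation":[0.0, 0.0, 0.0],"grip":1},
{"delta_pos":[0.54, 0.0, 0.11],"rotation":[0.0, -0.5, 0.0],"grip":1},
{"delta_pos":[1.11, 0.0, 0.1],"rotation":[-0.0, -2.5, -0.0],"grip":1},
{"delta_pos":[1.12, -0.0, 0.1],"rotation":[-0.0, -2.5, 0.0],"grip":1},
{"delta_pos":[1.2, 0.0, 0.01],"rotation":[0.0, -2.5, 0.0],"grip":1},
{"delta_pos":[1.2, -0.0, 0.01],"rotation":[0.0, -2.5, 0.0],"grip":1},
{"delta_pos":[1.2, -0.0, 0.01],"rotation":[0.0, -2.5, -0.0],"grip":1},
{"delta_pos":[1.19, 0.0, 0.01],"rotation":[-0.0, -2.5, 0.0],"grip":1},
{"delta_pos":[1.19, 0.0, 0.01],"rotation":[0.0, -2.5, 0.0],"grip":1},
{"delta_pos":[1.19, 0.0, 0.02],"rotation":[0.0, -2.5, -0.0],"grip":1},
{"delta_pos":[1.19, -0.0, 0.02],"rotation":[-0.0, -2.5, -0.0],"grip":1},
{"delta_pos":[1.19, -0.0, 0.02],"rotation":[0.0, -2.5, -0.0],"grip":1},
{"delta_pos":[1.19, -0.0, 0.02],"rotation":[0.0, -2.5, -0.0],"grip":1},
{"delta_pos":[1.19, 0.0, 0.02],"rotation":[-0.0, -2.5, 0.0],"grip":1},
{"delta_pos":[1.19, 0.0, 0.02],"rotation":[-0.0, -2.5, -0.0],"grip":1},
{"delta_pos":[1.19, -0.0, 0.02],"rotation":[0.0, -2.5, 0.0],"grip":1},
{"delta_pos":[1.19, 0.0, 0.02],"rotation":[-0.0, -2.5, 0.0],"grip":1},
{"delta_pos":[1.17, 0.0, 0.02],"rotation":[0.0, -2.5, -0.0],"grip":1},
```

>>> move_arm --rows '[{"delta_pos": [0.1, 0, -0.35], "rotation": [0, 0, 0], "grip": 1}, {"delta_pos": [0.47, 0, 0.03], "rotation": [0, 0, 0], "grip": 1}, {"delta_pos": [0.47, 0, 0.05], "rotation": [0, 0, 0], "grip": 1}, {"delta_pos": [0.47, 0, 0.08], "rotation": [0, 0, 0], "grip": 1}]'

```text
time: 9.42
position: [471.7, -50.0, 193.0]
ee_rot: [0.642, 0.664, 0.264, -0.275]
force: [0.1, -4.1, 2.3]
width: 85.5
```

>>> move_arm --rows '[{"delta_pos": [0.47, 0, 0.1], "rotation": [0, 0, 0], "grip": 1}, {"delta_pos": [0.54, 0, 0.1], "rotation": [0, -0.5, 0], "grip": 1}, {"delta_pos": [1.1, 0, 0.1], "rotation": [0, -2.5, 0], "grip": 1}]'

```text
time: 9.67
position: [471.2, -33.5, 205.1]
ee_rot: [0.65, 0.671, 0.247, -0.258]
force: [-1.1, -4.0, 4.5]
width: 84.9
```

Run:
```python
from h import *
corner()
```

```text
corner tray [-149.1   74.7   94.7] phi 41.9 F [-1.1 -4.   4.5] t 9.67
```

>>> move_arm --rows '[{"delta_pos": [1.1, 0, -0.05], "rotation": [0, -2.5, 0], "grip": 1}, {"delta_pos": [1.2, 0, -0.05], "rotation": [0, -2.5, 0], "grip": 1}, {"delta_pos": [1.2, 0, -0.05], "rotation": [0, -2.5, 0], "grip": 1}]'

```text
time: 9.92
position: [469.7, -6.1, 228.7]
ee_rot: [0.664, 0.687, 0.204, -0.213]
force: [0.4, -0.1, 0.1]
width: 85.4
```

>>> move_arm --rows '[{"delta_pos": [1.2, 0, -0.02], "rotation": [0, -2.5, 0], "grip": 1}, {"delta_pos": [1.2, 0, 0], "rotation": [0, -2.5, 0], "grip": 1}]'

```text
time: 10.08
position: [468.9, 14.0, 242.0]
ee_rot: [0.672, 0.696, 0.174, -0.183]
force: [0.5, 0.0, -0.7]
width: 85.1
```

Run:
```python
from h import *
corner(); look("s7")
```

```text
corner tray [-128.4   75.5  109.6] phi 29.3 F [ 0.5  0.  -0.7] t 10.08
```

View pics/s7c.png

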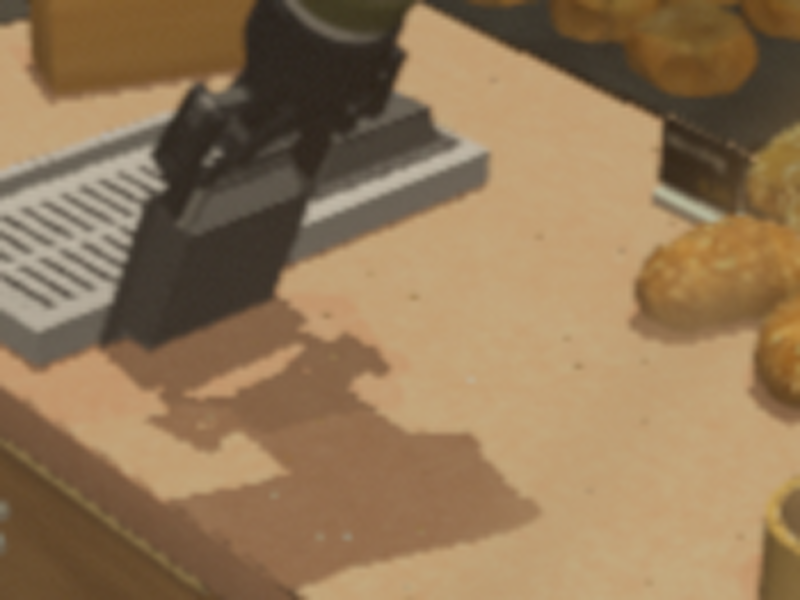

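The tin stands tipped about 65–70° at the edge, with the fingertips in the notch behind its near rim at crop (185,205). Continuing through upright.

>>> move_arm --rows '[{"delta_pos": [1.2, 0, 0.02], "rotation": [0, -2.5, 0], "grip": 1}, {"delta_pos": [1.2, 0, 0.02], "rotation": [0, -2.5, 0], "grip": 1}, {"delta_pos": [1.2, 0, 0.02], "rotation": [0, -2.5, 0], "grip": 1}, {"delta_pos": [1.2, 0, 0.02], "rotation": [0, -2.5, 0], "grip": 1}]'

```text
time: 10.47
position: [467.4, 57.1, 261.6]
ee_rot: [0.685, 0.709, 0.115, -0.122]
force: [-0.5, -0.3, 0.8]
width: 85.2
```

>>> move_arm --rows '[{"delta_pos": [1.2, 0, 0.02], "rotation": [0, -2.5, 0], "grip": 1}, {"delta_pos": [1.2, 0, 0.02], "rotation": [0, -2.5, 0], "grip": 1}, {"delta_pos": [1.2, 0, 0.02], "rotation": [0, -2.5, 0], "grip": 1}]'

```text
time: 10.72
position: [466.2, 91.8, 271.4]
ee_rot: [0.691, 0.716, 0.07, -0.075]
force: [0.8, 0.5, -0.3]
width: 85.7
```

Run:
```python
from h import *
corner()
def w(th,s=6):
    phi=95-th; e=E(th); e[0]-=3
    a=np.radians(90-th)
    return e+s*np.array([np.sin(a),-np.cos(a)]),phi
ths=np.arange(92,122,2.5)
for t in ths[::4]: print(t,w(t)[0].round(1),w(t)[1])
path([w(t) for t in ths])
```

```text
corner tray [-94.3  75.6 119. ] phi 11.8 F [ 0.8  0.5 -0.3] t 10.72
92.0 [-77.7 119.9] 3.0
102.0 [-61.6 117.4] -7.0
112.0 [-46.6 111.3] -17.0
{"delta_pos":[4.08, -0.04, 0.27],"rotation":[-0.2, -8.8, -0.2],"grip":1},
{"delta_pos":[1.1, -0.0, 0.02],"rotation":[0.0, -2.5, 0.0],"grip":1},
{"delta_pos":[1.1, 0.0, 0.02],"rotation":[-0.0, -2.5, 0.0],"grip":1},
{"delta_pos":[1.09, 0.0, 0.03],"rotation":[0.0, -2.5, -0.0],"grip":1},
{"delta_pos":[1.09, -0.0, 0.03],"rotation":[0.0, -2.5, 0.0],"grip":1},
{"delta_pos":[1.09, -0.0, 0.04],"rotation":[-0.0, -2.5, -0.0],"grip":1},
{"delta_pos":[1.09, 0.0, 0.04],"rotation":[0.0, -2.5, -0.0],"grip":1},
{"delta_pos":[1.09, -0.0, 0.05],"rotation":[-0.0, -2.5, 0.0],"grip":1},
{"delta_pos":[1.09, 0.0, 0.06],"rotation":[-0.0, -2.5, -0.0],"grip":1},
{"delta_pos":[1.08, -0.0, 0.06],"rotation":[0.0, -2.5, 0.0],"grip":1},
{"delta_pos":[1.08, 0.0, 0.07],"rotation":[0.0, -2.5, 0.0],"grip":1},
{"delta_pos":[1.08, -0.0, 0.08],"rotation":[-0.0, -2.5, 0.0],"grip":1},
```

>>> move_arm --rows '[{"delta_pos": [1.2, 0, 0.02], "rotation": [0, -2.5, 0], "grip": 1}, {"delta_pos": [1.2, 0, 0.02], "rotation": [0, -2.5, 0], "grip": 1}, {"delta_pos": [1.2, 0, 0.02], "rotation": [0, -2.5, 0], "grip": 1}, {"delta_pos": [1.1, 0, 0.02], "rotation": [0, -2.5, 0], "grip": 1}, {"delta_pos": [1.1, 0, 0.02], "rotation": [0, -2.5, 0], "grip": 1}, {"delta_pos": [1.1, 0, 0.02], "rotation": [0, -2.5, 0], "grip": 1}]'

```text
time: 11.22
position: [463.8, 160.2, 277.0]
ee_rot: [0.694, 0.719, -0.021, 0.019]
force: [-0.2, -0.5, 0.1]
width: 85.2
```

>>> move_arm --rows '[{"delta_pos": [1.1, 0, 0.02], "rotation": [0, -2.5, 0], "grip": 1}, {"delta_pos": [1.1, 0, 0.02], "rotation": [0, -2.5, 0], "grip": 1}, {"delta_pos": [1.1, 0, 0.02], "rotation": [0, -2.5, 0], "grip": 1}]'

```text
time: 11.47
position: [462.6, 192.9, 273.1]
ee_rot: [0.691, 0.717, -0.066, 0.066]
force: [1.1, -0.1, 0.5]
width: 85.6
```

Run:
```python
from h import *
corner(); look("s8")
```

```text
corner tray [-54.8  75.5 115.8] phi -10.7 F [ 1.1 -0.1  0.5] t 11.47
```

View pics/s8c.png

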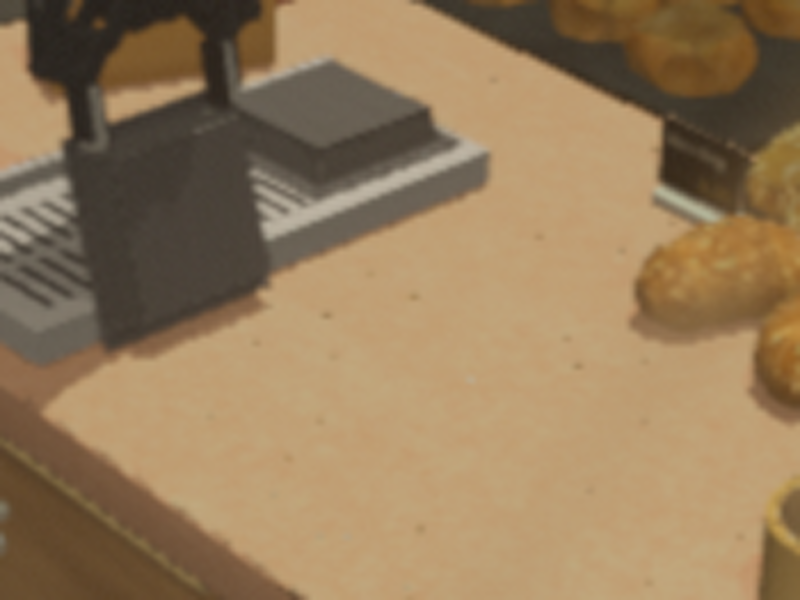

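The tin is past upright by about 15° and square to the edge, bottom facing the camera. The fingertips are at its top rim, crop (90,145) and (220,105). I push on forward and slightly down.

>>> move_arm --rows '[{"delta_pos": [0.86, 0, 0.2], "rotation": [0, 0, 0], "grip": 1}, {"delta_pos": [0.86, 0, 0.24], "rotation": [0, 0, 0], "grip": 1}, {"delta_pos": [0.86, 0, 0.24], "rotation": [0, 0, 0], "grip": 1}, {"delta_pos": [0.86, 0, 0.28], "rotation": [0, 0, 0], "grip": 1}]'

```text
time: 11.85
position: [462.1, 224.6, 257.3]
ee_rot: [0.692, 0.716, -0.065, 0.065]
force: [-0.1, -0.8, 0.4]
width: 85.4
```

```bash
cat >> h.py <<'E'
def check():
    corner();p=cams.get_image("scene");t=cams.get_image("top")
    for n in("tin","tin_rim","done_tin"):
        a=cams.mark_of(p,n);b=cams.mark_of(t,n)
        print(n,[(np.round(m["uv"]).tolist(),round(m["confidence"],2)) for m in a[:2]],[(np.round(m["uv"]).tolist(),round(m["confidence"],2)) for m in b[:2]])
        if a and b: print("   tri tray",tray(tri(p,a[0]["uv"],t,b[0]["uv"])))
    return p,t
E
python3 - <<'E'
from h import *
p,t=check();save(p,"s9.png");save(t,"t9.png")
E
```

```text
corner tray [-22.7  74.7 100. ] phi -10.6 F [-0.1 -0.8  0.4] t 11.85
tin [([274.0, 234.0], 0.74)] [([287.0, 268.0], 0.79), ([407.0, 192.0], 0.71)]
   tri tray [-76.5  60.7  36.9]
tin_rim [([270.0, 235.0], 0.7), ([456.0, 339.0], 0.42)] [([290.0, 278.0], 0.64)]
   tri tray [-73.6  81.1  34.5]
done_tin [([310.0, 210.0], 0.83)] [([238.0, 239.0], 0.53)]
   tri tray [  -6.2 -113.5   20.7]
```

>>> move_arm --rows '[{"delta_pos": [0.8, 0, 0.4], "rotation": [0, 0, 0], "grip": 1}, {"delta_pos": [0.8, 0, 0.4], "rotation": [0, 0, 0], "grip": 1}, {"delta_pos": [0.8, 0, 0.4], "rotation": [0, 0, 0], "grip": 1}]'

```text
time: 12.5
position: [461.5, 246.2, 241.2]
ee_rot: [0.692, 0.716, -0.065, 0.066]
force: [1.1, -0.3, 0.5]
width: 85.2
```

Run:
```python
from h import *
p,t=check()
a=p["color"][150:310,200:360,::-1]; b=t["color"][200:360,190:350,::-1]
cv2.imwrite("pics/m10.png",np.hstack([cv2.resize(a,(400,400),interpolation=cv2.INTER_CUBIC),cv2.resize(b,(400,400),interpolation=cv2.INTER_CUBIC)]))
```

```text
corner tray [-1.2 74.4 83.8] phi -10.6 F [ 1.1 -0.3  0.5] t 12.5
tin [([272.0, 232.0], 0.65)] [([288.0, 274.0], 0.7)]
   tri tray [-73.6  70.6  40.4]
tin_rim [([272.0, 237.0], 0.84)] [([243.0, 295.0], 0.69)]
   tri tray [ 47.3   5.5 -56.9]
done_tin [([307.0, 211.0], 0.97)] []
```

View pics/m10.png

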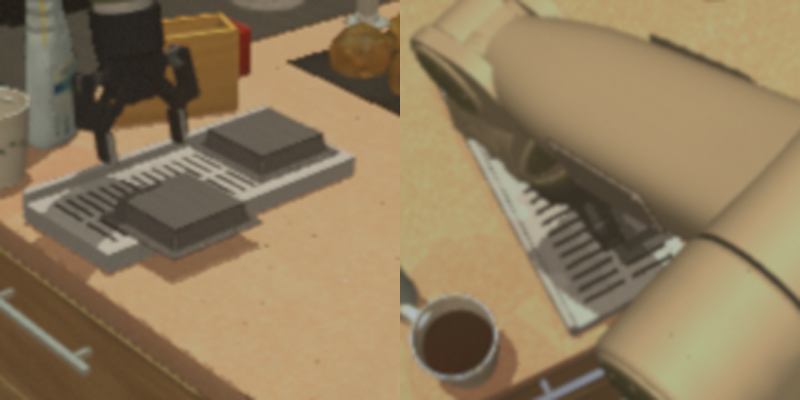

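The tin lies mouth down, overhanging the front edge. Its bottom centre is at about left-crop (182,207), and the done tin is undisturbed. The fingers stand beyond it over the tray. Next I estimate its pose and plan the way back round it.

Run:
```python
from h import *
p=cams.get_image("scene")
f=lambda u:(u[0]*.4+200-.3,u[1]*.4+150-.3)
for m in cams.mark_of(p,"tin")[:1]: print("tin",tray(onz(p,m["uv"],52.5)))
for m in cams.mark_of(p,"tin_rim")[:1]: print("rim",tray(onz(p,m["uv"],28)))
for u in[(125,205),(178,178),(248,207),(178,243)]: print("top corner",u,tray(onz(p,f(u),52.5)))
for m in cams.mark_of(p,"tray_edge")[:1]: print("edge",tray(onz(p,m["uv"],26)))
for m in cams.mark_of(p,"tray_lip")[:1]: print("lip",tray(onz(p,m["uv"],26)))
# dark blob of the tin
g=p["color"].astype(int); im=g[190:260,235:310]; d=(im.max(2)<105)&(im.max(2)-im.min(2)<25)
n,l,st,c=cv2.connectedComponentsWithStats(d.astype(np.uint8)); print(st[1:][st[1:,4]>60])
print(sensors.sense()["joint_pos"].round(2))
path([((-1,100),-10),((-180,110),-10),((-180,80),10)])
```

```text
tin [-98.7  87.3  52.5]
rim [-72.2  70.2  28. ]
top corner (125, 205) [-50.8 128.4  52.5]
top corner (178, 178) [-37.3  47.1  52.5]
top corner (248, 207) [-137.7   34.2   52.5]
top corner (178, 243) [-150.8  138.    52.5]
lip [60.2 70.5 26. ]
[[   0    0   75   33  973]
 [   0   29   67   39 1413]]
[ 0.38  0.36 -0.32  0.96 -0.17  1.92]
{"delta_pos":[-0.37, -0.15, -1.53],"rotation":[-0.2, 0.6, -0.2],"grip":1},
{"delta_pos":[-17.8, -0.0, 2.12],"rotation":[0.0, 0.0, 0.0],"grip":1},
{"delta_pos":[-4.82, 0.0, 4.28],"rotation":[-0.0, 20.0, 0.0],"grip":1},
```

```bash
cat > fit.py <<'E'
from h import *
from scipy.optimize import minimize, differential_evolution
def hull(p,x,y,z,tilt,yaw):
    # origin x,y,z(tray frame), tilt = deg past flat mouth-down (near side down positive)
    P=[]
    for hx,hy,h in((47.5,46.5,0),(63,62,22.5),(63,62,26.5)):
        for a in(-1,1):
            for b in(-1,1): P.append((a*hx,b*hy,-h))
    M=R.from_euler("zy",[yaw,-tilt],degrees=True)
    Q=M.apply(np.array(P))+[x,y,z]
    W=[C0+q[0]*D+q[1]*YT+[0,0,q[2]] for q in Q]
    return cv2.convexHull(np.array([proj(p,w) for w in W],np.float32))
def mask(p):
    g=cv2.GaussianBlur(p["color"],(3,3),0).astype(int); m=((g.max(2)<92)&(g.max(2)-g.min(2)<22)); return m.astype(np.uint8)
def iou(p,m,v,S=8,win=(225,195,325,270)):
    x0,y0,x1,y1=win
    h=(hull(p,*v)-[x0-.5,y0-.5])*S
    A=np.zeros(((y1-y0)*S,(x1-x0)*S),np.uint8); cv2.fillConvexPoly(A,np.int32(np.round(h)),1)
    B=cv2.resize(m[y0:y1,x0:x1],None,fx=S,fy=S,interpolation=cv2.INTER_NEAREST)
    return (A&B).sum()/max(1,(A|B).sum())
E
python3 - <<'E'
from fit import *
p=cams.get_image("scene");m=mask(p)
n,l,st,c=cv2.connectedComponentsWithStats(m[195:270,225:325]); 
k=l[233-195,272-225]; print("label",k,st[k]); mm=np.zeros_like(m); mm[195:270,225:325]=(l==k)
for r in mm[205:262:2,235:310]: print("".join(".#"[i] for i in r))
g=differential_evolution(lambda v:-iou(p,mm,(v[0],v[1],52.5,0,v[2])),[(-130,0),(40,110),(-15,15)],seed=1,maxiter=25);print("flat",g.x.round(1),-g.fun)
g=differential_evolution(lambda v:-iou(p,mm,(v[0],v[1],v[3],v[4],v[2])),[(-130,0),(40,110),(-15,15),(20,80),(-5,60)],seed=1,maxiter=40);print("free",g.x.round(1),-g.fun)
E
```

```text
label 0 [   0    0  100   75 6157]
####.....##########################....########...........#################
#####....##########################....#######...............##############
#####....######################################...................#########
#####.....#########################################........................
######....#############################################....................
#######..###################################################...............
###############################################################............
###################################################################......##
###########################################################################
############################..#############################################
#####..####....##..........################################################
#...###....##..........####################################################
###....###.........########################################################
....###...#.......#########################################################
#
[... 540 characters left out ...]
####################...............###############################
################################.......####################################
###########################################################################
###########################################################################
###########################################################################
###########################################################################
###########################################################################
###########################################################################
flat [-2.5 40.2 10.9] 0.178863286638414
free [-129.1   42.8  -12.4   28.5   52.4] 0.25052640782216523
```

Run:
```python
from h import *
p=cams.get_image("scene");g=p["color"].astype(int).max(2)
for r in range(205,262,2): print(r," ".join("%3d"%v for v in g[r,236:312:2]))
```

```text
205 186  76  44  61 103 162 188 189 189 189 189 189 189 189 186 186 134  46  55 106 107 102 101  83  70  70  66  72  94 103 104 103 103 102 103 103 102 104
207 187 107  43  54 100 156 189 189 189 190 188 186 187 179 177 161 124  86  79  97 102 102  90  70  71  72  73  70  69  75  95 104 103 103 102 103 103 103
209 189 152  47  49  97 146 188 189 189 188 183 179 166 138 109 102 105 111 140 164 161 108 105  92  78  73  72  73  74  73  72  75  95 102 104 102 102  97
211 189 156  48  45  88 116 182 181 179 167 141 112 103 102 107 126 164 180 182 181 177 152 142 102 100  92  78  72  76  72  76  73  70  73  93  91  70  70
213 190 172  70  48  86 114 158 140 111 104 102 106 125 145 178 181 176 178 169 128 168 172 129 148 129 112 102  93  78  73  75  75  74  71  71  72  74  73
215 187 166 146  91  95  92 100  98 101 130 145 179 176 174 174 168 164 130 149 175 139 131 168 161 122 151 142 104 102  92  81  74  74  75  78  74  75  74
217 125 112 103  98  97  98 107 132 155 179 180 180 158 146 166 140 123 163 167 114 153 174 141 134 170 165 156 168 129 104 100  91  80  75  78  75  75  79
219  98 
[... 2723 characters left out ...]
 129 131 130 131 131 131 133 136 143 154 164 188 191 190 190 191 191 190 191
255 127 108 104 105 103 105 104 105 113 139 135 129 128 129 130 129 128 129 130 131 131 131 132 133 142 147 164 187 189 190 190 191 191 190 190 190 191 190
257 143 145 119 106 105 107 122 153 174 188 186 159 136 131 130 130 129 130 131 131 131 135 139 153 176 188 190 190 190 191 191 191 190 191 190 190 182 191
259 144 175 175 137 128 171 187 189 190 190 189 190 186 153 134 132 131 130 131 135 144 155 176 189 191 190 190 190 190 190 190 191 190 191 191 190 191 190
261 174 190 189 187 187 190 189 190 190 189 190 190 190 189 175 136 134 139 147 164 187 188 190 190 190 191 191 191 190 190 190 190 190 190 191 191 191 191
```

```bash
cat > fit2.py <<'E'
from h import *
from scipy.optimize import least_squares
def model(p,v):
    x,y,z,tilt,yaw=v
    P=[(a*47.5,b*46.5,0) for a,b in((1,1),(1,-1),(-1,-1),(-1,1))]+[(a*63,b*62,-24.5) for a,b in((1,1),(-1,-1),(-1,1))]
    Q=R.from_euler("zy",[yaw,-tilt],degrees=True).apply(np.array(P))+[x,y,z]
    return np.array([proj(p,C0+q[0]*D+q[1]*YT+[0,0,q[2]]) for q in Q])
E
python3 - <<'E'
from fit2 import *
np.set_printoptions(precision=1,suppress=True)
p=cams.get_image("scene")
uv=np.array([(253.5,231),(273,218.5),(294,231),(271,241.5),(247,239.5),(302,237.5),(270.5,253.5)])
f=least_squares(lambda v:(model(p,v)-uv).ravel(),[-60,70,52,0,0]);print("free",f.x,f.cost);print((model(p,f.x)-uv).tolist())
f=least_squares(lambda v:(model(p,[v[0],v[1],52.5,0,v[2]])-uv).ravel(),[-60,70,0]);print("flat",f.x,f.cost)
# check of tray calibration in this picture
print("tray corners proj",[proj(p,C0+a*D+b*YT+[0,0,26]).round(1).tolist() for a,b in((-78,178),(-78,-178))])
E
```

```text
free [131.4 -93.4 -92.5   0.3   2.9] 14.259272992038067
[[-1.5884526674425388, -0.344866943288082], [1.1331510421179587, 3.0263782019067094], [0.39683573170736963, 0.5028172057136828], [1.1486102332729615, -0.2623283258998299], [-1.8298312532683099, -2.0577320149515685], [-0.6693553357645214, 0.9774330265264837], [1.3454780506264115, -1.6848568788849434]]
flat [-82.1  75.    2.3] 69.59941217868247
tray corners proj [[240.9, 250.5], [340.5, 211.4]]
```

Run:
```python
from fit2 import *
np.set_printoptions(precision=1,suppress=True)
p=cams.get_image("scene")
uv=np.array([(253,231),(272,219.2),(293.5,231.5),(271,241.5),(247,239.5),(302,237.5),(270.5,253)])
for z0 in(20,30,40,52.5,65):
  f=least_squares(lambda v:(model(p,[v[0],v[1],z0,v[2],v[3]])-uv).ravel(),[-70,70,10,0],bounds=([-150,20,-30,-30],[20,130,70,30]));print(z0,f.x,f.cost)
f=least_squares(lambda v:(model(p,[v[0],v[1],52.5,0,v[2]])-uv).ravel(),[-60,70,0]);print("flat",f.x,f.cost);print((model(p,[f.x[0],f.x[1],52.5,0,f.x[2]])-uv).tolist())
```

```text
20 [-34.7  39.   -3.6   1.6] 43.32281449621918
30 [-49.5  50.6  -3.9   1.4] 49.6617148858704
40 [-64.3  62.3  -4.2   1.2] 56.77238303705278
52.5 [-82.7  76.9  -4.6   1. ] 66.82806950680333
65 [-101.2   91.4   -5.1    0.7] 78.28749866171596
flat [-81.9  76.    3. ] 72.32175559230926
[[-5.438877644890226, -1.5727589495108418], [2.0327144174301566, -0.5660538399738755], [4.740676581004379, -1.260785609705266], [0.7332099849361384, 0.3868870381212446], [-7.413768241522888, -1.92621024225204], [4.50287629917824, 1.0414306670159874], [0.9140924467043305, 1.585890627910345]]
```

```bash
cat > fit2.py <<'E'
from h import *
from scipy.optimize import least_squares
def model(p,v):
    x,y,z,tilt,yaw=v
    P=[(a*47.5,b*46.5,0) for a,b in((1,1),(-1,-1),(-1,1))]+[(a*53,b*52,-23) for a,b in((1,1),(-1,-1),(-1,1))]
    Q=R.from_euler("zy",[yaw,-tilt],degrees=True).apply(np.array(P))+[x,y,z]
    return np.array([proj(p,C0+q[0]*D+q[1]*YT+[0,0,q[2]]) for q in Q])
E
python3 - <<'E'
from fit2 import *
np.set_printoptions(precision=1,suppress=True)
p=cams.get_image("scene")
uv=np.array([(251,230.5),(296.5,230),(271,241.2),(248.5,238.5),(299.5,237.5),(271.5,249.7)])
for z0 in(35,45,52.5):
  f=least_squares(lambda v:(model(p,[v[0],v[1],z0,v[2],v[3]])-uv).ravel(),[-70,70,10,0],bounds=([-150,20,-30,-30],[20,130,70,30]));print(z0,f.x,f.cost)
f=least_squares(lambda v:(model(p,[v[0],v[1],52.5,0,v[2]])-uv).ravel(),[-60,70,0]);print("flat",f.x,f.cost);print((model(p,[f.x[0],f.x[1],52.5,0,f.x[2]])-uv).round(1).tolist())
E
```

```text
35 [-58.4  54.9  -5.3  -1. ] 6.861637116606406
45 [-73.2  66.4  -5.5  -1.3] 9.535128287569496
52.5 [-84.3  75.1  -5.7  -1.5] 11.909892803070766
flat [-81.8  73.8   1.7] 17.54258190429944
[[-2.7, -1.6], [2.3, 0.2], [0.8, 0.4], [-2.9, -1.9], [2.2, 0.5], [0.2, 1.3]]
```

The fit gives the tin roughly flat mouth down, origin at tray x≈-75 to -80, y≈74, yaw within 2°. It is nearly balanced on the edge, so I will first push at the rim from slightly below with a tilted finger. Now the way back.

Run:
```python
from h import *
corner()
import h; h.YC=75
path([((-10,95),-10),((-25,105),-10)]+[((-25-27*(i+1),106),-10+30*(i+1)/7) for i in range(7)])
print()
path([((-214,106),20)]+[((-209+6*(i+1),106-18.5*(i+1)),20) for i in range(5)])
```

```text
corner tray [-1.9 74.5 84.3] phi -10.6 F [-0.3  0.6  0.2] t 13.4
{"delta_pos":[-1.17, -0.1, -0.89],"rotation":[-0.2, 0.6, -0.2],"grip":1},
{"delta_pos":[-1.65, 0.0, -0.72],"rotation":[0.0, 0.0, 0.0],"grip":1},
{"delta_pos":[-3.85, 0.0, 0.5],"rotation":[-0.0, 4.3, 0.0],"grip":1},
{"delta_pos":[-3.86, -0.0, 0.4],"rotation":[-0.0, 4.3, -0.0],"grip":1},
{"delta_pos":[-3.88, 0.0, 0.19],"rotation":[-0.0, 4.3, 0.0],"grip":1},
{"delta_pos":[-3.87, -0.0, -0.01],"rotation":[-0.0, 4.3, 0.0],"grip":1},
{"delta_pos":[-3.86, 0.0, -0.21],"rotation":[0.0, 4.3, -0.0],"grip":1},
{"delta_pos":[-3.82, -0.0, -0.41],"rotation":[-0.0, 4.3, 0.0],"grip":1},
{"delta_pos":[-3.78, 0.0, -0.6],"rotation":[-0.0, 4.3, -0.0],"grip":1},

{"delta_pos":[-29.14, 0.0, 4.54],"rotation":[-0.1, 30.6, -0.2],"grip":1},
{"delta_pos":[0.4, 0.0, 2.11],"rotation":[0.0, 0.0, 0.0],"grip":1},
{"delta_pos":[-0.07, -0.0, 1.94],"rotation":[0.0, 0.0, 0.0],"grip":1},
{"delta_pos":[-0.07, 0.0, 1.94],"rotation":[0.0, 0.0, 0.0],"grip":1},
{"delta_pos":[-0.07, -0.0, 1.94],"rotation":[0.0, 0.0, 0.0],"grip":1},
{"delta_pos":[-0.07, 0.0, 1.94],"rotation":[0.0, 0.0, 0.0],"grip":1},
```

>>> move_arm --rows '[{"delta_pos": [-1.2, -0.1, -0.9], "rotation": [0, 0.6, 0], "grip": 1}, {"delta_pos": [-1.65, 0, -0.7], "rotation": [0, 0, 0], "grip": 1}, {"delta_pos": [-3.85, 0, 0.5], "rotation": [0, 4.3, 0], "grip": 1}, {"delta_pos": [-3.85, 0, 0.4], "rotation": [0, 4.3, 0], "grip": 1}, {"delta_pos": [-3.85, 0, 0.2], "rotation": [0, 4.3, 0], "grip": 1}, {"delta_pos": [-3.85, 0, 0], "rotation": [0, 4.3, 0], "grip": 1}, {"delta_pos": [-3.85, 0, -0.2], "rotation": [0, 4.3, 0], "grip": 1}, {"delta_pos": [-3.8, 0, -0.4], "rotation": [0, 4.3, 0], "grip": 1}, {"delta_pos": [-3.8, 0, -0.6], "rotation": [0, 4.3, 0], "grip": 1}]'

```text
time: 14.15
position: [470.2, -50.8, 251.6]
ee_rot: [0.684, 0.708, 0.123, -0.126]
force: [0.4, 0.5, -0.4]
width: 85.4
```

Run:
```python
from h import *
import h; h.YC=74.5
corner()
print(sensors.sense()["joint_pos"].round(2))
path([((-200+5*(i+1),106-18.5*(i+1)),20) for i in range(5)])
p=cams.get_image("scene");t=cams.get_image("top")
for q,n,z in((p,"tin",52.5),(t,"tin",52.5),(p,"tin_rim",28),(t,"tin_rim",28)):
    for m in cams.mark_of(q,n)[:2]: print(n,np.round(m["uv"]),round(m["confidence"],2),tray(onz(q,m["uv"],z)))
save(t,"t11.png")
```

```text
corner tray [-215.1   76.   107.2] phi 20.2 F [ 0.4  0.5 -0.4] t 14.15
[-0.37  0.28 -0.42  1.01  0.32  1.15]
{"delta_pos":[1.27, 0.19, 2.54],"rotation":[0.2, -0.2, -0.2],"grip":1},
{"delta_pos":[-0.16, -0.0, 1.91],"rotation":[0.0, 0.0, 0.0],"grip":1},
{"delta_pos":[-0.16, -0.0, 1.91],"rotation":[0.0, 0.0, 0.0],"grip":1},
{"delta_pos":[-0.16, 0.0, 1.91],"rotation":[0.0, 0.0, 0.0],"grip":1},
{"delta_pos":[-0.16, -0.0, 1.91],"rotation":[0.0, 0.0, 0.0],"grip":1},
tin [273. 234.] 0.77 [-98.6  89.2  52.5]
tin [289. 271.] 0.58 [-79.6  69.   52.5]
tin_rim [289. 277.] 0.56 [-72.9  75.6  28. ]
```

>>> move_arm --rows '[{"delta_pos": [1.2, 0.1, 2.5], "rotation": [0, 0, 0], "grip": 1}, {"delta_pos": [-0.1, 0, 1.9], "rotation": [0, 0, 0], "grip": 1}, {"delta_pos": [-0.1, 0, 1.9], "rotation": [0, 0, 0], "grip": 1}, {"delta_pos": [-0.1, 0, 1.9], "rotation": [0, 0, 0], "grip": 1}, {"delta_pos": [-0.1, 0, 1.7], "rotation": [0, 0, 0], "grip": 1}, {"delta_pos": [0, 0, 0], "rotation": [0, 0, 0], "grip": 1}]'

```text
time: 14.95
position: [468.1, -3.9, 157.8]
ee_rot: [0.683, 0.71, 0.119, -0.128]
force: [-0.6, -0.1, 0.2]
width: 85.3
```

Run:
```python
from h import *
corner()
```

```text
corner tray [-168.4   78.    13.3] phi 20.1 F [-0.6 -0.1  0.2] t 14.95
```

>>> move_arm --rows '[{"delta_pos": [0.75, 0.2, 0.27], "rotation": [0, 0, 0], "grip": 1}, {"delta_pos": [0.75, 0.2, 0.27], "rotation": [0, 0, 0], "grip": 1}, {"delta_pos": [0.56, 0, 0.2], "rotation": [0, 0, 0], "grip": 1}, {"delta_pos": [0.38, 0, 0.14], "rotation": [0, 0, 0], "grip": 1}, {"delta_pos": [0.38, 0, 0.14], "rotation": [0, 0, 0], "grip": 1}, {"delta_pos": [0.38, 0, 0.14], "rotation": [0, 0, 0], "grip": 1}, {"delta_pos": [0.38, 0, 0.14], "rotation": [0, 0, 0], "grip": 1}]'

```text
time: 15.53
position: [472.8, 31.5, 160.2]
ee_rot: [0.684, 0.708, 0.12, -0.126]
force: [-0.4, -0.9, -0.2]
width: 85.7
```

>>> move_arm --rows '[{"delta_pos": [0.38, 0, 0.14], "rotation": [0, 0, 0], "grip": 1}, {"delta_pos": [0.38, 0, 0.14], "rotation": [0, 0, 0], "grip": 1}, {"delta_pos": [0.38, 0, 0.14], "rotation": [0, 0, 0], "grip": 1}, {"delta_pos": [0.38, 0, 0.14], "rotation": [0, 0, 0], "grip": 1}]'

```text
time: 15.87
position: [472.2, 47.6, 159.8]
ee_rot: [0.684, 0.708, 0.12, -0.126]
force: [-0.5, -0.6, 0.4]
width: 85.6
```

Run:
```python
from h import *
corner()
p=cams.get_image("scene");t=cams.get_image("top")
for q,n,z in((p,"tin",52.5),(t,"tin",52.5),(p,"tin_rim",28),(t,"tin_rim",28)):
    for m in cams.mark_of(q,n)[:2]: print(n,np.round(m["uv"]),round(m["confidence"],2),tray(onz(q,m["uv"],z)))
```

```text
corner tray [-117.3   71.    15.2] phi 20.1 F [-0.5 -0.6  0.4] t 15.87
tin [272. 229.] 0.77 [-75.   74.9  52.5]
tin [267. 233.] 0.53 [-85.6  97.4  52.5]
tin [284. 276.] 0.93 [-59.3  75.2  52.5]
tin_rim [267. 237.] 0.57 [-66.2  85.   28. ]
tin_rim [286. 279.] 0.71 [-62.7  76.3  28. ]
```

>>> move_arm --rows '[{"delta_pos": [0.38, 0, 0.14], "rotation": [0, 0, 0], "grip": 1}, {"delta_pos": [0.38, 0, 0.14], "rotation": [0, 0, 0], "grip": 1}, {"delta_pos": [0.38, 0, 0.14], "rotation": [0, 0, 0], "grip": 1}, {"delta_pos": [0.38, 0, 0.14], "rotation": [0, 0, 0], "grip": 1}, {"delta_pos": [0.38, 0, 0.14], "rotation": [0, 0, 0], "grip": 1}, {"delta_pos": [0.38, 0, 0.14], "rotation": [0, 0, 0], "grip": 1}, {"delta_pos": [0, 0, 0], "rotation": [0, 0, 0], "grip": 1}]'

```text
time: 16.75
position: [471.1, 72.5, 159.8]
ee_rot: [0.684, 0.708, 0.12, -0.127]
force: [-0.5, 0.2, -0.1]
width: 85.5
```

Run:
```python
from h import *
import h; h.YC=74.0
corner()
t=cams.get_image("top")
for q,n,z in((t,"tin",52.5),(t,"tin_rim",28)):
    for m in cams.mark_of(q,n)[:2]: print(n,np.round(m["uv"]),round(m["confidence"],2),tray(onz(q,m["uv"],z)))
# retreat, raise, upright (phi 0)
path([((-108,16),20),((-108,38),10),((-108,46),0)])
```

```text
corner tray [-92.3  71.2  15.2] phi 20.1 F [-0.5  0.2 -0.1] t 16.75
tin [276. 280.] 0.83 [-34.8  74.6  52.5]
tin_rim [276. 283.] 0.56 [-32.8  74.6  28. ]
{"delta_pos":[-1.36, -0.31, -0.6],"rotation":[-0.1, -0.1, -0.2],"grip":1},
{"delta_pos":[3.51, -0.0, -2.02],"rotation":[-0.0, -10.0, 0.0],"grip":1},
{"delta_pos":[2.9, 0.0, -0.74],"rotation":[0.0, -10.0, 0.0],"grip":1},
```

>>> move_arm --rows '[{"delta_pos": [-1.4, -0.3, -0.6], "rotation": [0, 0, 0], "grip": 0.6}, {"delta_pos": [2.2, 0, -1.4], "rotation": [0, -6.7, 0], "grip": 0.6}, {"delta_pos": [2.2, 0, -1.0], "rotation": [0, -6.7, 0], "grip": 0.6}, {"delta_pos": [2.1, 0, -0.7], "rotation": [0, -6.7, 0], "grip": 0.6}, {"delta_pos": [0, 0, 0], "rotation": [0, 0, 0], "grip": 0.6}, {"delta_pos": [0, 0, 0], "rotation": [0, 0, 0], "grip": 0.6}, {"delta_pos": [0, 0, 0], "rotation": [0, 0, 0], "grip": 0.6}]'

```text
time: 17.48
position: [466.7, 111.1, 205.1]
ee_rot: [0.694, 0.72, -0.001, -0.002]
force: [-0.3, -0.7, 0.1]
width: 51.3
```

Run:
```python
from h import *
import h; h.YC=74.5; h.LT=164.
corner(); print(sensors.sense()["width"])
path([((-100,38),0)])
```

```text
corner tray [-106.9   74.4   41.1] phi 0.1 F [-0.3 -0.7  0.1] t 17.48
51.26278877234735
{"delta_pos":[0.71, -0.06, 0.31],"rotation":[-0.2, -0.1, -0.2],"grip":1},
```

>>> move_arm --rows '[{"delta_pos": [0.5, 0, 0.4], "rotation": [0, 0, 0], "grip": 0.6}, {"delta_pos": [0.7, 0, 0], "rotation": [0, 0, 0], "grip": 0.6}, {"delta_pos": [0.6, 0, 0], "rotation": [0, 0, 0], "grip": 0.6}, {"delta_pos": [0.4, 0, 0], "rotation": [0, 0, 0], "grip": 0.6}, {"delta_pos": [0.4, 0, 0], "rotation": [0, 0, 0], "grip": 0.6}, {"delta_pos": [0.4, 0, 0], "rotation": [0, 0, 0], "grip": 0.6}, {"delta_pos": [0.4, 0, 0], "rotation": [0, 0, 0], "grip": 0.6}]'

```text
time: 18.07
position: [465.8, 145.6, 201.5]
ee_rot: [0.695, 0.719, -0.001, -0.001]
force: [-0.1, -0.1, -1.4]
width: 51.1
```

>>> move_arm --rows '[{"delta_pos": [0.4, 0, 0], "rotation": [0, 0, 0], "grip": 0.6}, {"delta_pos": [0.4, 0, 0], "rotation": [0, 0, 0], "grip": 0.6}, {"delta_pos": [0.4, 0, 0], "rotation": [0, 0, 0], "grip": 0.6}, {"delta_pos": [0.4, 0, 0], "rotation": [0, 0, 0], "grip": 0.6}]'

```text
time: 18.4
position: [465.2, 161.7, 201.6]
ee_rot: [0.695, 0.719, -0.001, -0.001]
force: [-0.3, -1.1, -0.7]
width: 51.1
```

Run:
```python
from h import *
import h; h.LT=164.
corner()
p=cams.get_image("scene");t=cams.get_image("top")
for q,n,z in((p,"tin",52.5),(t,"tin",52.5),(p,"tin_rim",28),(t,"tin_rim",28)):
    for m in cams.mark_of(q,n)[:2]: print(n,np.round(m["uv"]),round(m["confidence"],2),tray(onz(q,m["uv"],z)))
```

```text
corner tray [-56.6  73.8  37.5] phi -0.0 F [-0.3 -1.1 -0.7] t 18.4
tin [257. 221.] 0.58 [-13.   75.5  52.5]
tin [456. 339.] 0.17 [-683.9   96.7   52.5]
tin [268. 283.] 0.58 [-11.2  72.5  52.5]
tin_rim [256. 230.] 0.63 [-17.4  82.5  28. ]
tin_rim [420. 308.] 0.17 [-546.3   37.3   28. ]
tin_rim [268. 286.] 0.88 [-10.4  71.9  28. ]
tin_rim [253. 270.] 0.4 [ 5.7  7.6 28. ]
```

>>> move_arm --rows '[{"delta_pos": [0.25, 0, 0], "rotation": [0, 0, 0], "grip": 0.6}, {"delta_pos": [0.25, 0, 0], "rotation": [0, 0, 0], "grip": 0.6}, {"delta_pos": [0.25, 0, 0], "rotation": [0, 0, 0], "grip": 0.6}, {"delta_pos": [0, 0, 0], "rotation": [0, 0, 0], "grip": 0.6}]'

```text
time: 19.03
position: [465.0, 169.1, 201.5]
ee_rot: [0.695, 0.719, -0.001, -0.001]
force: [-1.0, 0.7, -0.2]
width: 51.1
```

>>> move_arm --rows '[{"delta_pos": [0.15, 0, 0], "rotation": [0, 0, 0], "grip": 0.6}, {"delta_pos": [0.15, 0, 0], "rotation": [0, 0, 0], "grip": 0.6}, {"delta_pos": [0, 0, 0], "rotation": [0, 0, 0], "grip": 0.6}]'

```text
time: 19.28
position: [464.9, 171.9, 201.5]
ee_rot: [0.695, 0.719, -0.001, -0.001]
force: [0.3, 0.1, 0.1]
width: 51.2
```

>>> move_arm --rows '[{"delta_pos": [0.15, 0, 0], "rotation": [0, 0, 0], "grip": 0.6}, {"delta_pos": [0.15, 0, 0], "rotation": [0, 0, 0], "grip": 0.6}, {"delta_pos": [0, 0, 0], "rotation": [0, 0, 0], "grip": 0.6}]'

```text
time: 19.53
position: [465.2, 173.5, 201.5]
ee_rot: [0.695, 0.719, -0.003, 0.002]
force: [1.9, -9.5, 1.3]
width: 51.4
```

The lip is reached: the force rose to 9.5 N. I retreat straight back, then up, and check.

>>> move_arm --rows '[{"delta_pos": [-0.3, 0, 0], "rotation": [0, 0, 0], "grip": 0.6}, {"delta_pos": [-1.0, 0, 0], "rotation": [0, 0, 0], "grip": 0.6}, {"delta_pos": [-2.0, 0, 0], "rotation": [0, 0, 0], "grip": 0.6}, {"delta_pos": [-3.0, 0, -1], "rotation": [0, 0, 0], "grip": 0.6}, {"delta_pos": [-3.0, 0, -3], "rotation": [0, 0, 0], "grip": 0.6}, {"delta_pos": [-3.0, 0, -3], "rotation": [0, 0, 0], "grip": 0.6}, {"delta_pos": [-3.0, 0, -3], "rotation": [0, 0, 0], "grip": 0.6}, {"delta_pos": [-3.0, 0, -2], "rotation": [0, 0, 0], "grip": 0.6}, {"delta_pos": [-3.0, 0, -1], "rotation": [0, 0, 0], "grip": 0.6}, {"delta_pos": [0, 0, 0], "rotation": [0, 0, 0], "grip": 0.6}]'

```text
time: 20.37
position: [473.8, -40.9, 333.0]
ee_rot: [0.696, 0.718, 0.0, 0.002]
force: [1.2, 0.8, -0.4]
width: 51.4
```

Run:
```python
from h import *
corner()
p=cams.get_image("scene");t=cams.get_image("top")
for q,n,z in((p,"tin",52.5),(t,"tin",52.5),(t,"tin_rim",28),(p,"done_tin",26),(t,"done_tin",26)):
    for m in cams.mark_of(q,n)[:1]: print(n,np.round(m["uv"]),round(m["confidence"],2),tray(onz(q,m["uv"],z)))
a=p["color"][185:270,220:355,::-1]; b=t["color"][195:345,195:345,::-1]
save(p,"sF.png");save(t,"tF.png")
cv2.imwrite("pics/mF.png",np.hstack([cv2.resize(b,(450,450),interpolation=cv2.INTER_CUBIC),cv2.resize(a[:,:105],(350,450),interpolation=cv2.INTER_CUBIC)]))
```

```text
corner tray [-259.8   71.9  175. ] phi -0.2 F [ 1.2  0.8 -0.4] t 20.37
tin [254. 221.] 0.58 [-8.6 81.6 52.5]
tin [264. 286.] 0.96 [ 1.7 74.6 52.5]
tin_rim [266. 290.] 0.57 [ 0.7 78.2 28. ]
done_tin [309. 210.] 0.89 [ -11.9 -115.7   26. ]
done_tin [237. 241.] 0.83 [  4.7 -98.5  26. ]
```

View pics/mF.png

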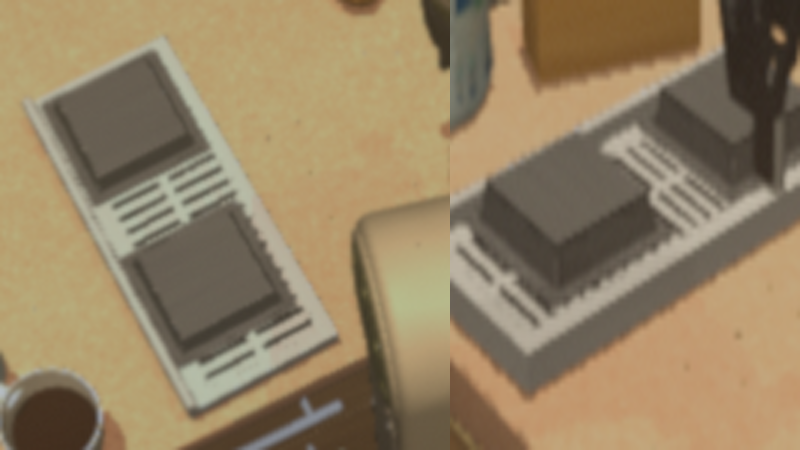

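The top view (left half) shows the tin mouth down at about (207,280). Its back rim, (120,258) to (178,362), lies parallel to and against the lip line, (30,105) to (195,405). The done tin is in its place at (125,120) and the gripper is well clear. Handing in.

```bash
python3 -c "
from workcell import order,sensors
print(order.sign_off(), sensors.sense()['time'])"
```

```text
the job is handed in; nothing more can be done
the job is handed in; nothing more can be done
```

The tin now lies mouth down on the tray, against the back lip and beside the other tin, and I handed the job in at about 20.5 s. `order.sign_off()` gives no verdict, so success rests on my own checks.

**What I did:** I pushed the tin with the open, tilted fingertips until its far rim met the tray's front edge. I tipped it up by its near rim, turning the tool with the tin, and pushed it past upright until it fell over onto the tray. It landed with its origin almost over the front edge. I pushed it on first by its rim from slightly below, then by its near wall, until the reading rose to 9.5 N at the lip. The fingers never closed on it, and no force I read was above about 11 N.

**Last checks:**

| Check | Result | Wanted |
|---|---|---|
| Tin origin, top camera | tray x about +2 mm, y about 75 mm | x from -5 to +13 mm, y from 0 to 121 mm |
| Back rim against the lip line, top picture | parallel to about 0.3° | within 0.12 rad (about 7°) |
| Other tin, top camera | appears unmoved (about 2 mm from its first reading) | within 15 mm |
| Gripper | clear of everything | touching nothing |

**What disagreed:**
- **Tin position:** the scene camera put the tin at x = -9 mm. That was a low-confidence reading (0.58), and this camera read the other tin about 17 mm off as well. I trusted the top camera and the contact at the lip.
- **Landing pose:** my corner fits of the tin just after it fell were poor, so I relied on the position readings taken while pushing it.
- **Other things:** I did not re-measure the mug, scraper, shaker or tape at the end. The arm did not come near them.

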